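# Fit a new roll to the packing desk's swivel stand

### The job

Get the packing desk's paper-roll stand ready for the open cardboard carton: loosen the clamp knob, swing the stand's head until its pointer is on the white mark on the carton's side, and tighten the knob again fully. Then fit the new paper roll: push its spring plunger into the open-topped cup, lower the other end and let the spring press it home into the closed socket, so that both spindle ends sit fully in their cups. Also drop every spent cardboard core on the desk into the grey plastic crate (before or after), and leave the jar and the tape ring standing where they are.

Things in the scene. Friction and masses are not known exactly. Their poses are not given: they have to be found in the camera images.
- clamp (a joint): Clamp knob of the stand: black wing knob on an upright axis, at the end of the stand nearest the robot. Angle in rad: 0 = tight (stop), grows as it is turned counter-clockwise seen from above (loosening), stop at 1.5. From about 0.8 on it counts as loose; below 0.15 as tight. It turns easily (about 0.05 N m) and stays where it is left.
- clamp_grip (a point): Centre of the knob's wing, on its axis, 78 mm above the desk: the place to grip. The wing is a bar 64 mm long (along this point's x), 16 mm thick (along y), 32 mm high (its top 92 mm above the desk). The point turns with the knob.
- head (a joint): Swivel angle of the stand's head about the upright axis through its middle, rad: 0 = pointer straight along the stand's +x (away from the robot), positive = pointer swung to the left (+y, counter-clockwise from above). Limits +-0.7. Marks at +0.45 (left) and -0.45 (right). Stiff (about 0.6 N m) and stays where it is left.
- head_pivot (a point): On the swivel axis, 76 mm above the desk, at the height of the cups' axis. It turns with the head: its x points to the pointer, its y along the cups' axis from the closed socket to the open-topped cup. The top of the head's cross beam is 42 mm above the desk.
- handle (a point): Handle post of the head: upright black round post 20 mm in diameter, its top 106 mm above the desk, 100 mm from the pivot along the pointer (head x). This point is on its axis, 90 mm above the desk: the place to grip.
- pointer (a point): Tip of the head's pointer, 124 mm from the pivot.
- mark_left (a point): Inner end of the white angle mark on the left (+y) of the stand's base plate, 125 mm from the pivot (head angle +0.45).
- mark_right (a point): Inner end of the white angle mark on the right (-y) of the base plate (head angle -0.45).
- slot_cup (a point): Open-topped steel cup of the head (head +y side), for the plunger end: this point is where the end face of the plunger sits, on the back wall's inner face, at the height of the spindle's axis when seated (6 mm above the cup's floor, 76 mm above the desk). Slot 18 mm wide between two cheeks that reach 8 mm inwards from the back wall and up to 34 mm above this point; the back wall reaches 44 mm above this point. The slot is open at the top and inwards (head -y).
- socket_cup (a point): Closed steel socket (head -y side) for the fixed tip: this point is at its bottom, on the seated spindle's axis, 85.5 mm from the pivot, 159 mm from slot_cup. Mouth 10 mm inwards (head +y), 18 mm wide, from 6 mm below to 14 mm above the axis; roof and back wall end 18 mm above the axis. Before the mouth its floor runs on as a flat open ledge 16 mm long.
- roll_center (a point): Middle of the new paper roll on its spring spindle: paper body 46 mm in diameter and 90 mm long, a grey six-sided flange (54 mm over its flats, 6 mm thick) at each end, total 102 mm over the flanges. 0.3 kg. It lies on its flats, axis 27 mm above the desk. x runs along the axis to the plunger end (steel tip in a dark collar); the fixed tip is at the -x end.
- roll_tip (a point): End face of the fixed steel tip (12 mm in diameter, 28 mm long), 79 mm from the roll's middle.
- plunger_tip (a point): End face of the spring plunger (12 mm in diameter, sticking out 34 mm when free), 85 mm from the roll's middle when free: 164 mm over both tips.
- plunger (a joint): How far the plunger is pressed in, m: 0 = free, stop at 0.024. Spring force 3 N at 0 plus 0.25 N per mm. Seated between the cups it reads about 0.005; to pass the fixed tip down in front of the socket's mouth it must be pressed in by more than 0.015, and the full travel may be used.
- core0_center (a point): Spent core: plain cardboard tube, 52 mm outside diameter, 64 mm long, 50 g, standing upright at the start; this point is its middle, z along the tube. From 2 to 4 such cores are present; the absent ones have no pose.
- core1_center (a point): Spent core: plain cardboard tube, 52 mm outside diameter, 64 mm long, 50 g, standing upright at the start; this point is its middle, z along the tube. From 2 to 4 such cores are present; the absent ones have no pose.
- core2_center (a point): Spent core: plain cardboard tube, 52 mm outside diameter, 64 mm long, 50 g, standing upright at the start; this point is its middle, z along the tube. From 2 to 4 such cores are present; the absent ones have no pose.
- core3_center (a point): Spent core: plain cardboard tube, 52 mm outside diameter, 64 mm long, 50 g, standing upright at the start; this point is its middle, z along the tube. From 2 to 4 such cores are present; the absent ones have no pose.
- crate: Grey plastic open crate for the waste, fixed: 220 mm (its x) by 170 mm (y), 80 mm high, walls and floor 6 mm; origin at the middle of its underside. It stands on the left or right of the desk, the carton on the other side.
- carton: Open cardboard carton, fixed: 220 mm (its x) by 170 mm, 90 mm high; origin at the middle of its underside. The stand's pointer must go to the mark on this side: left if it stands on the left (y > 0), else right.
- jar: Bystander: closed glass jar 52 mm in diameter, 85 mm high, standing; origin under its middle.
- tape: Bystander: ring of clear packing tape 100 mm in diameter, 48 mm high, lying flat; origin under its middle.
Not all that is in view belongs to the job. Leave any turquoise look-alike of the part that bears core0_center alone.

How it is judged:
By the outcome, as a careful person would: the job done as asked, in the order asked, and still so for the second after the job is handed in, with the robot touching nothing.
Of core0, core1, core2, core3 only 2 to 4 are there at a start; the rules pass over those that are not, and their reading is None.
At some moment in a run one of core0, core1, core2, core3, roll may be knocked a few centimetres aside while the robot is not near it.
It also fails if it takes over 210 s, if anything falls off the work surface, if the arm or the gripper's body presses on something with over 40 N, if the wrist force passes 120 N, or if a joint passes its speed limit or range.

### The arm

A 7-joint arm with a two-finger parallel gripper is mounted at the origin on the work surface. World frame = base frame: x ahead of the robot, y to its left, z up, the work surface at z = 0. Lengths are in m, angles in rad, forces in N, time in s.
With the tool pointing down it reaches from about 0.4 to 0.85 m from the base axis. Payload 10.4 kg.
Tool frame: the origin (TCP) lies at the very end of the fingers, on their centre line; the grasp point (between the pads) lies manip.hold_point_z behind it (manip.hold_point_z is the distance from the TCP to the grasp point, in m); z points along the fingers, x is the direction in which the jaws open and shut, and the axes are right-handed (so a half turn about z gives the same grasp; the last joint's range is limited). The gripper opens to 85 mm and grips with 20 to 120 N. Pads are 22 mm wide; open, the fingers measure 114 mm over their backs; the gripper's body (76 mm by 85 mm) begins 54 mm behind the grasp point. The pads swing forward as they close: fully open they stand 13 mm farther back than shut.
Start: joints at [-1.321, 0.332, -0.065, 1.46, 0.022, 1.35, -0.088], TCP at [0.168, 0.602, 0.231] pointing down, gripper open.
Joint ranges: [-2.6, 2.6], [-0.5, 2.12], [-1.47, 1.34], [0.16, 2.42], [-1.27, 4.41], [0.06, 2.06], [-2.6, 2.6]. Speed limits (rad/s): [2.22, 2.22, 2.79, 2.79, 3.14, 3.14, 3.14].

### API

Orientations are given as a unit quaternion [x, y, z, w].
In Python, from workcell import readout, camera, camera_info, manip gives the robot as it stands.
- The arm moves only by the tool play_rows, never from a script. Its argument "rows" is a list of rows, each a list of 3 entries, a list of its own where there are three numbers: the shift along the world's x, y, z in mm, then the turn, a rotation vector about the world's x, y, z in degrees, then the finger opening in mm, from 0 to 85.4. In form: [[[tx, ty, tz], [rx, ry, rz], fingers], ...]. A call has 1 to 12 rows; each row shifts and turns the commanded pose from where the row before left it; what a row does not reach is not made up. A row lasts 1/8 s, in which the tool goes at most 62.5 mm and 10.7 degrees, less where a joint would pass 70% of its speed; a pose out of reach is approached as far as the arm can. A call with a gripper value outside its range is refused whole. The fingers move at their own pace and stop on an object; "force" is the grip in N (left out, the last holds). Time passes only in rows, so rows that do not move let the fingers close. It gives the time, the measured TCP pose, the force and the opening at its end, in the units of the state.
- readout.get_obs(): the state, without advancing time (a new reading comes with each control period).
- camera(name): name is "scene" or "top" or "wrist"; returns the picture (384x512x3 uint8, blue, green, red); there is no depth.
- camera_info(name): a dict with "fx", "fy", "cx", "cy" (pixels), "world_from_camera" (4x4, takes a point from camera to world coordinates). Camera axes: x right, y up, looking along -z (the intrinsics and any distortion apply to the point x, -y, -z); pixel columns grow to the right and rows downward; lengths in m; the calibration is good to about 2 mm. A picture is of the moment at which its call begins: read the wrist's pose just before it. camera_info takes no time and is no camera call; for the wrist camera it gives the pose at the moment of the call.
- manip.hand_in(): hands the job in, once; it reports no verdict.
The state is a dict: "clock": time; "joint_pos": joint angles; "joint_velocities": joint speeds; "tau": joint torques, N m; "position": TCP position; "ee_rot": TCP orientation; "ft_force": force on the tool from outside, world axes, zero at the start; "torque": the same for the moment, N m; "grip_width": opening from 0.0 (shut) to 1.0 (fully open).
Only numpy, scipy, OpenCV 4.12 (cv2) and the standard library are available. Lean on these libraries where they do the work, as an engineer would, in place of code of your own. Each camera call takes 0.05 s, during which the arm holds its last target.

## Working session

There is one attempt and no reset: what is moved stays moved. The work goes in short steps, Python scripts to look and compute and a tool call to move; the robot and the scene stay as the last step left them, time stands still between calls to the robot, and variables do not carry over. Pictures are saved under pics/ and viewed, and the job is handed in when it is done.

Besides the shell and the picture viewer there is one more tool, called by a JSON object that holds its "op" and its "data". play_rows: Moves the arm, as the interface text tells. Its arguments: {"type":"object","properties":{"rows":{"type":"array"},"force":{"type":"number"}},"required":["rows"]}

```bash
ls; mkdir -p pics
python3 - <<'E'
from workcell import readout,camera,camera_info,manip
import cv2,json
o=readout.get_obs();print(o['clock'],o['position'],o['ee_rot'],o['grip_width'],manip.hold_point_z)
for n in ['scene','top','wrist']:
    i=camera_info(n);print(n,i)
    im=camera(n);cv2.imwrite(f'pics/{n}0.png',im)
E
```

```text
pics
0.0 [0.16829843 0.60151917 0.23048682] [ 7.96683300e-01  6.04396540e-01 -5.66251362e-04  4.70572295e-04] 1.0005681176459253 0.0187
scene {'fx': 378.6824081868628, 'fy': 378.6824081868628, 'cx': 251.66555070328485, 'cy': 198.0610471958912, 'world_from_camera': array([[ 6.60308501e-01, -6.23343553e-01,  4.18850211e-01,
         1.03396609e+00],
       [ 7.50994462e-01,  5.48041777e-01, -3.68317158e-01,
        -3.54143537e-01],
       [ 4.07121985e-05,  5.57757139e-01,  8.30004200e-01,
         8.81549212e-01],
       [ 0.00000000e+00,  0.00000000e+00,  0.00000000e+00,
         1.00000000e+00]])}
top {'fx': 376.02058100095235, 'fy': 376.02058100095235, 'cx': 248.56137282822831, 'cy': 187.1989259992409, 'world_from_camera': array([[-0.00295204,  0.99022473, -0.13944989,  0.49197178],
       [-0.99997968, -0.00213519,  0.00600693, -0.00657757],
       [ 0.00565046,  0.13946479,  0.99021091,  1.02661625],
       [ 0.        ,  0.        ,  0.        ,  1.        ]])}
wrist {'fx': 272.17248063745484, 'fy': 272.17248063745484, 'cx': 258.50121475270527, 'cy': 194.99251447542596, 'world_from_camera': array([[ 0.26820376, -0.92651273, -0.26389564,  0.10233715],
       [ 0.96336101,  0.25751314,  0.07498359,  0.62154046],
       [-0.00151665, -0.27433766,  0.96163223,  0.37377961],
       [ 0.        ,  0.        ,  0.        ,  1.        ]])}
```

View pics/scene0.png

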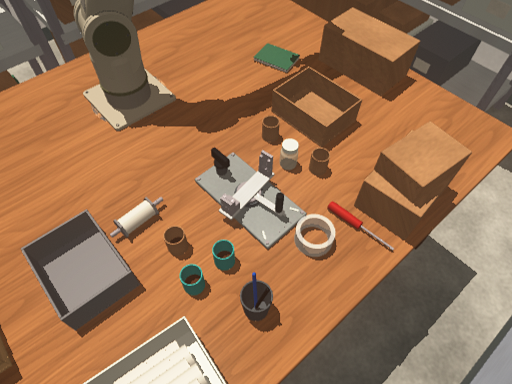

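View pics/top0.png

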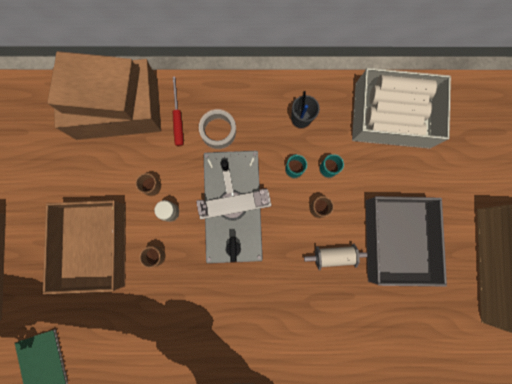

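View pics/wrist0.png

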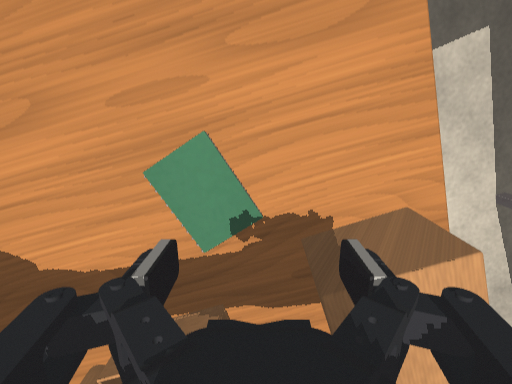

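Scene: open carton on the left (top px 80,247), so the target is the left mark; crate on the right (408,241). Brown cores are at (148,183), (151,256) and (322,206). The turquoise look-alikes at (296,165) and (332,165) stay alone. Roll is at (337,257), jar at (166,211), tape at (217,128).

```bash
cat > h.py <<'E'
from workcell import readout,camera,camera_info,manip
import cv2,numpy as np
from scipy.spatial.transform import Rotation as R
def ray(n,u,v,info=None):
    i=info or camera_info(n);T=i['world_from_camera']
    d=np.array([(u-i['cx'])/i['fx'],-(v-i['cy'])/i['fy'],-1.])
    return T[:3,3],T[:3,:3]@d
def onz(n,u,v,z,info=None):
    o,d=ray(n,u,v,info);return o+d*(z-o[2])/d[2]
def proj(n,p,info=None):
    i=info or camera_info(n);T=i['world_from_camera']
    c=T[:3,:3].T@(np.array(p)-T[:3,3]);return np.array([i['cx']+i['fx']*c[0]/-c[2],i['cy']-i['fy']*c[1]/-c[2]])
def tri(rs):
    A=0;b=0
    for o,d in rs:
        d=d/np.linalg.norm(d);P=np.eye(3)-np.outer(d,d);A=A+P;b=b+P@o
    return np.linalg.solve(A,b)
def crop(n,x0,y0,x1,y1,s,f,im=None):
    im=camera(n) if im is None else im
    cv2.imwrite(f,cv2.resize(im[y0:y1,x0:x1],None,fx=s,fy=s,interpolation=cv2.INTER_CUBIC))
def st():
    o=readout.get_obs();print(round(o['clock'],2),np.round(o['position']*1000,1),'rotvec',R.from_quat(o['ee_rot']).as_rotvec(degrees=True).round(1),'x',R.from_quat(o['ee_rot']).as_matrix()[:,0].round(3),'F',np.round(o['ft_force'],1),'g',round(float(o['grip_width']),3));return o
E
python3 - <<'E'
from h import *
t=cv2.imread('pics/top0.png');s=cv2.imread('pics/scene0.png')
crop('top',190,140,370,275,4.4,'pics/topc.png',t)
crop('scene',100,110,340,290,3.3,'pics/scc.png',s)
for nm,u,v,z in [('core a',148,182,.064),('core b',151,255,.064),('core c',322,205,.064),('roll',337,257,.027),('jar',166,210,.085),('tape',217,127,.048),('crate',408,241,.08),('pivot',233,205,.045),('knob',234,246,.09)]:
    print(nm,onz('top',u,v,z).round(3))
E
```

```text
core a [0.642 0.248 0.064]
core b [0.456 0.234 0.064]
core c [ 0.581 -0.201  0.064]
roll [ 0.448 -0.244  0.027]
jar [0.567 0.195 0.085]
tape [0.793 0.072 0.048]
crate [ 0.489 -0.41   0.08 ]
pivot [0.583 0.028 0.045]
knob [0.478 0.024 0.09 ]
```

View pics/topc.png

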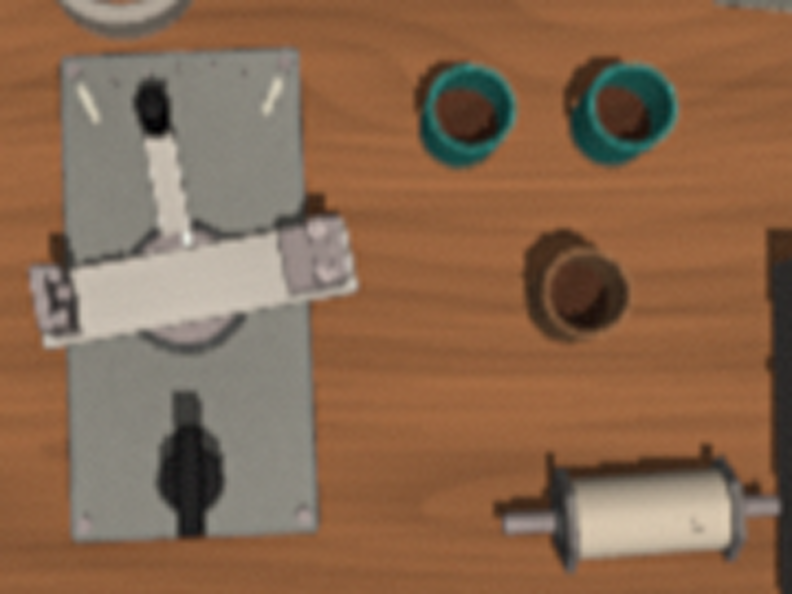

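View pics/scc.png

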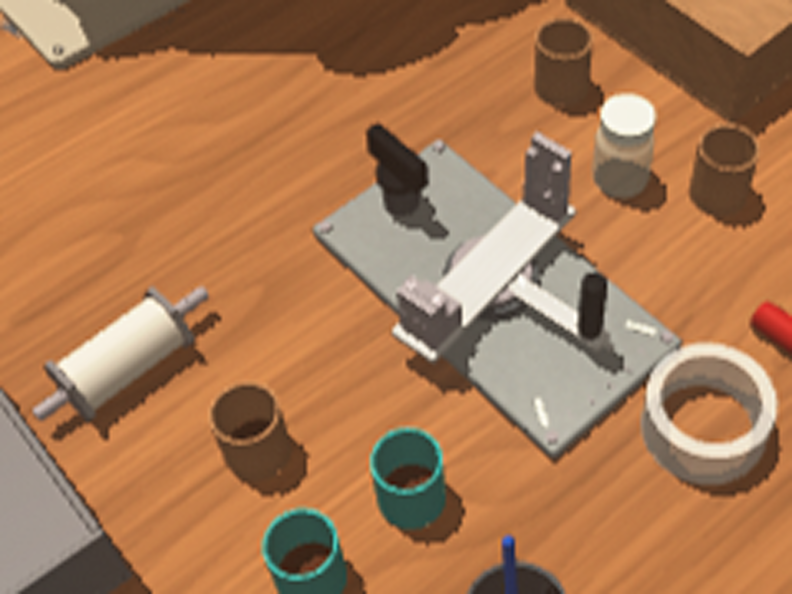

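{"op": "play_rows", "data": {"rows": [[[32,-55,7],[0,0,2],50],[[32,-55,7],[0,0,2],50],[[32,-55,6],[0,0,2],50],[[32,-55,0],[0,0,2],50],[[32,-55,0],[0,0,2],50],[[32,-55,0],[0,0,2],50],[[32,-55,0],[0,0,2],50],[[32,-55,0],[0,0,1],50],[[32,-55,0],[0,0,0],50],[[24,-55,0],[0,0,0],50],[[0,-22,0],[0,0,0],50],[[0,0,0],[0,0,0],50]]}}

```text
clock: 1.65
position: [0.4747, 0.0379, 0.2508]
ee_rot: [0.712, 0.702, -0.0, -0.0]
ft_force: [0.9, 1.3, 0.0]
grip_width: 0.583
```

Run:
```python
from h import *
o=st();print(o['joint_pos'].round(2))
print(camera_info('wrist'))
cv2.imwrite('pics/w1.png',camera('wrist'))
```

```text
1.65 [474.7  37.9 250.8] rotvec [-128.2 -126.3    0. ] x [0.014 1.    0.   ] F [0.9 1.3 0. ] g 0.583
[-0.68 -0.03  0.5   1.83  0.02  1.34  1.37]
{'fx': 272.17248063745484, 'fy': 272.17248063745484, 'cx': 258.50121475270527, 'cy': 194.99251447542596, 'world_from_camera': array([[ 1.32245457e-02, -9.61641145e-01, -2.73991642e-01,
         4.06181128e-01],
       [ 9.99912552e-01,  1.27113168e-02,  3.64851984e-03,
         3.99436006e-02],
       [-2.57722251e-05, -2.74015932e-01,  9.61725152e-01,
         3.93994096e-01],
       [ 0.00000000e+00,  0.00000000e+00,  0.00000000e+00,
         1.00000000e+00]])}
```

View pics/w1.png

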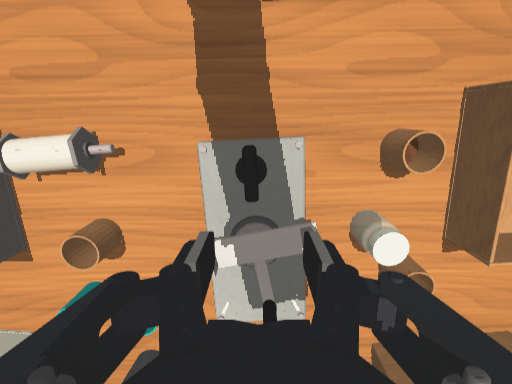

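Run:
```python
from h import *
w=cv2.imread('pics/w1.png');t=cv2.imread('pics/top0.png');s=cv2.imread('pics/scene0.png')
crop('wrist',190,130,330,330,4,'pics/w1c.png',w[:, :])
crop('top',200,145,275,270,4.8,'pics/tc2.png',t)
crop('scene',190,140,290,250,5.4,'pics/sc2.png',s)
```

```text
(no output)
```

View pics/w1c.png

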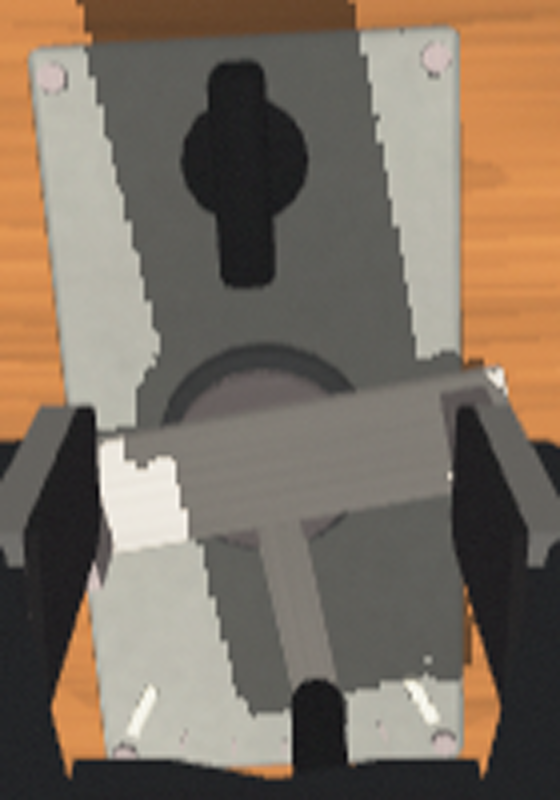

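View pics/tc2.png

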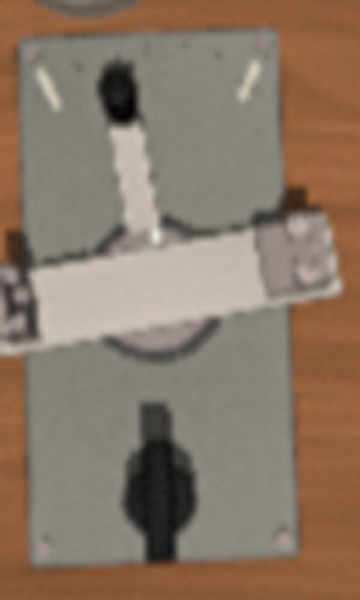

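View pics/sc2.png

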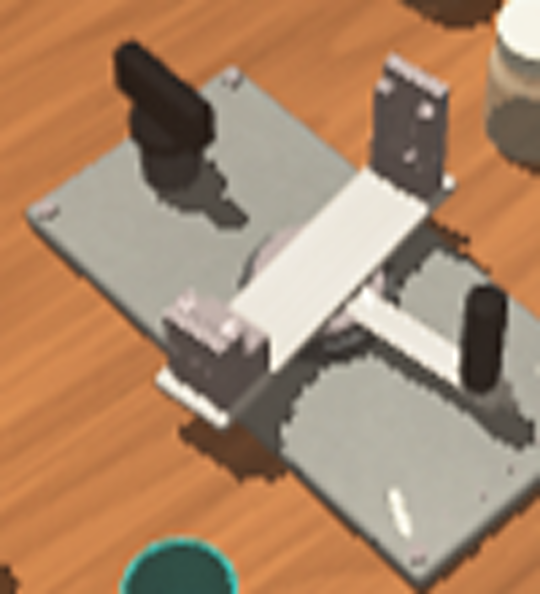

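```bash
cat > inf.py <<'E'
import numpy as np
W1=dict(fx=272.17248063745484,fy=272.17248063745484,cx=258.50121475270527,cy=194.99251447542596,world_from_camera=np.array([[ 1.32245457e-02,-9.61641145e-01,-2.73991642e-01,4.06181128e-01],[9.99912552e-01,1.27113168e-02,3.64851984e-03,3.99436006e-02],[-2.57722251e-05,-2.74015932e-01,9.61725152e-01,3.93994096e-01],[0,0,0,1]]))
E
python3 - <<'E'
from h import *
from inf import W1
wc=lambda u,v:(190+u/4,130+v/4)
tc=lambda u,v:(200+u/4.8,145+v/4.8)
sc=lambda u,v:(190+u/5.4,140+v/5.4)
def P(n,uv,z): 
    return onz(n,*uv,z,W1 if n=='wrist' else None).round(4)
a=P('wrist',wc(238,64),.092);b=P('wrist',wc(249,286),.092);print('wing',a,b,(a+b)/2,np.linalg.norm(a-b),np.degrees(np.arctan2(*(b-a)[1::-1])))
a=P('scene',sc(126,50),.092);b=P('scene',sc(205,117),.092);print('wing scene',a,b,(a+b)/2,np.linalg.norm(a-b),np.degrees(np.arctan2(*(b-a)[1::-1])))
a=P('top',tc(158,448),.092);b=P('top',tc(160,560),.092);print('wing top',a,b,(a+b)/2)
# plate corners (z ~ .012) 
for z in (.012,):
  c=[P('wrist',wc(*q),z) for q in [(30,48),(458,28),(466,745),(105,770)]];print('plate w',c)
  c=[P('top',tc(*q),z) for q in [(20,38),(278,32),(300,552),(33,565)]];print('plate t',c, np.mean(c,0))
for n,f,l,r in [('wrist',wc,((408,682),(437,726)),((155,688),(130,738))),('top',tc,((59,108),(39,70)),((241,100),(259,62)))]:
  print(n,'markL',[P(n,f(*q),.012) for q in l],'R',[P(n,f(*q),.012) for q in r])
print('handle',tri([ray('top',*tc(116,75)),ray('wrist',*wc(320,693),W1),ray('scene',*sc(487,294))]),P('top',tc(116,75),.106),P('wrist',wc(320,693),.106),P('scene',sc(487,294),.106))
print('hub circle top z .03?',[P('top',tc(157,u),.03) for u in (216,358)])
E
```

```text
wing [0.4362 0.0297 0.092 ] [0.5    0.0314 0.092 ] [0.4681  0.03055 0.092  ] 0.06382264488408486 1.5263288884683583
wing scene [0.4445 0.0238 0.092 ] [0.5051 0.0262 0.092 ] [0.4748 0.025  0.092 ] 0.0606475061317446 2.267954535905834
wing top [0.4965 0.0267 0.092 ] [0.4401 0.0255 0.092 ] [0.4683 0.0261 0.092 ]
plate w [array([ 0.4377, -0.0448,  0.012 ]), array([0.4329, 0.1029, 0.012 ]), array([0.7268, 0.1159, 0.012 ]), array([ 0.7373, -0.0356,  0.012 ])]
plate t [array([0.7306, 0.1095, 0.012 ]), array([ 0.7339, -0.0389,  0.012 ]), array([ 0.4397, -0.0491,  0.012 ]), array([0.4331, 0.0983, 0.012 ])] [0.584325 0.02995  0.012   ]
wrist markL [array([0.6957, 0.0911, 0.012 ]), array([0.7172, 0.1036, 0.012 ])] R [array([ 0.6972, -0.0128,  0.012 ]), array([ 0.7215, -0.0243,  0.012 ])]
top markL [array([0.6897, 0.0866, 0.012 ]), array([0.7118, 0.0983, 0.012 ])] R [array([ 0.6941, -0.0174,  0.012 ]), array([ 0.7163, -0.0278,  0.012 ])]
handle [0.67530816 0.0556784  0.0733466 ] [0.6887 0.0485 0.106 ] [0.6281 0.0513 0.106 ] [0.6812 0.0503 0.106 ]
hub circle top z .03? [array([0.6249, 0.0298, 0.03  ]), array([0.5459, 0.0295, 0.03  ])]
```

{"op": "play_rows", "data": {"rows": [[[-1,0,-5],[0,0,-10],50],[[-1,0,-5],[0,0,-10],50],[[-1,0,-5],[0,0,-10],50],[[-1,0,-5],[0,0,-10],50],[[-1,0,0],[0,0,-10],50],[[-1,0,0],[0,0,-10],50],[[-1,0,0],[0,0,-10],50],[[-1,0,0],[0,0,-10],50],[[-1,-1,0],[0,0,-10],50],[[0,-1,0],[0,0,-10],50],[[0,0,0],[0,0,-10],50],[[0,0,0],[0,0,-10],50]]}}

```text
clock: 3.2
position: [0.4655, 0.0395, 0.2308]
ee_rot: [0.964, -0.266, -0.0, -0.0]
ft_force: [-0.4, -0.9, -0.6]
grip_width: 0.586
```

{"op": "play_rows", "data": {"rows": [[[0,0,0],[0,0,-10],50],[[0,0,0],[0,0,-10],50],[[0,0,0],[0,0,-10],50],[[0,0,0],[0,0,-10],50],[[0,0,0],[0,0,-10],50],[[0,0,0],[0,0,-7],50],[[0,0,0],[0,0,0],50],[[0,0,0],[0,0,0],50],[[0,0,0],[0,0,0],50]]}}

```text
clock: 4.32
position: [0.4657, 0.0379, 0.2308]
ee_rot: [0.722, -0.692, 0.0, 0.0]
ft_force: [0.8, -0.6, 0.4]
grip_width: 0.583
```

Run:
```python
from h import *
import pickle
o=st();print(o['joint_pos'].round(2))
i=camera_info('wrist');im=camera('wrist');cv2.imwrite('pics/w2.png',im);pickle.dump(i,open('w2.pkl','wb'))
```

```text
4.33 [465.7  37.9 230.8] rotvec [ 130.  -124.5    0. ] x [ 0.043 -0.999  0.   ] F [ 0.8 -0.6  0.4] g 0.583
[-0.61 -0.04  0.43  1.88  0.02  1.3  -1.72]
```

View pics/w2.png

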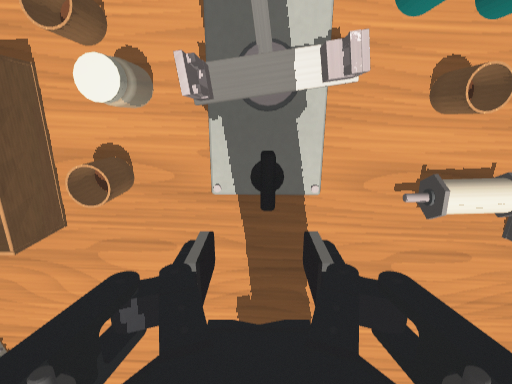

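Run:
```python
from h import *
import pickle
i=pickle.load(open('w2.pkl','rb'));im=cv2.imread('pics/w2.png');print(i['world_from_camera'][:3,3])
m=(im.max(2)<40).astype(np.uint8);m[:, :230]=0;m[:,300:]=0;m[:140]=0;m[215:]=0
c=max(cv2.findContours(m,0,2)[0],key=cv2.contourArea);x,y,w,h=cv2.boundingRect(c);print(x,y,w,h)
for r in (y,y+2,y+4,y+h-5,y+h-3,y+h-1):
    xs=np.where(m[r])[0];print(r,xs.min(),xs.max())
crop('wrist',170,0,380,215,3.5,'pics/w2c.png',im)
a=onz('wrist',267,y,.092,i);b=onz('wrist',267.5,y+h,.092,i);print(a,b,(a+b)/2,b-a)
```

```text
[0.53644442 0.04201648 0.37403753]
251 151 33 59
151 263 272
153 261 273
155 261 274
205 261 274
207 261 273
209 262 272
[0.50323694 0.03172876 0.092     ] [0.43910891 0.02775589 0.092     ] [0.47117293 0.02974233 0.092     ] [-0.06412803 -0.00397287  0.        ]
```

View pics/w2c.png

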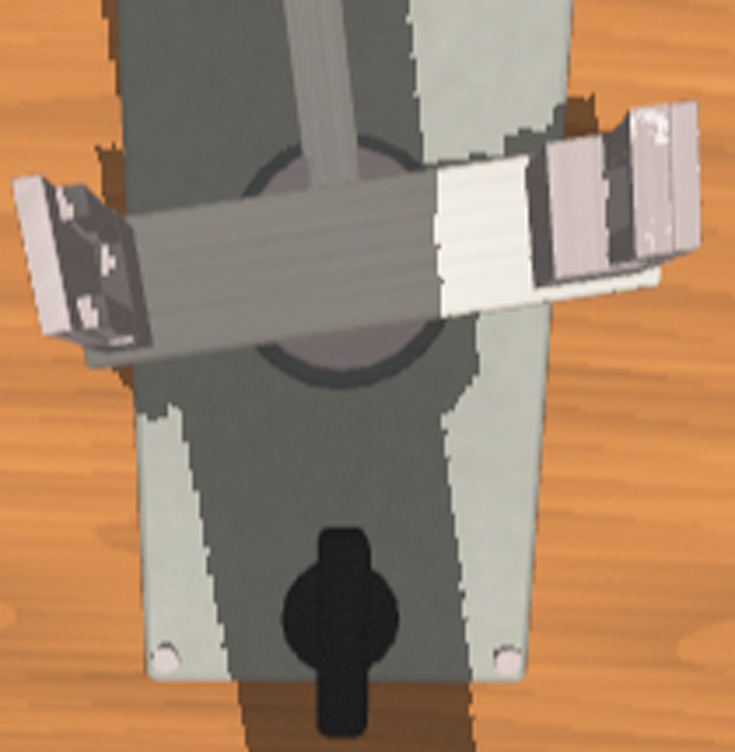

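{"op": "play_rows", "data": {"rows": [[[5,-10,0],[0,0,0],50],[[0,0,-40],[0,0,0],50],[[0,0,-40],[0,0,0],50],[[0,0,-40],[0,0,0],50],[[0,0,-30],[0,0,0],50],[[0,0,-15],[0,0,0],50],[[0,0,0],[0,0,0],50],[[0,0,0],[0,0,0],10],[[0,0,0],[0,0,0],10],[[0,0,0],[0,0,0],10],[[0,0,0],[0,0,0],10]], "force": 30}}

```text
clock: 5.75
position: [0.4716, 0.0283, 0.0671]
ee_rot: [0.722, -0.692, 0.0, -0.001]
ft_force: [-1.8, 1.4, 5.4]
grip_width: 0.177
```

Run:
```python
from h import *
st()
cv2.imwrite('pics/w3.png',camera('wrist'))
```

```text
5.75 [471.6  28.3  67.1] rotvec [-129.8  124.5   -0. ] x [ 0.042 -0.999 -0.001] F [-1.8  1.4  5.4] g 0.177
```

View pics/w3.png

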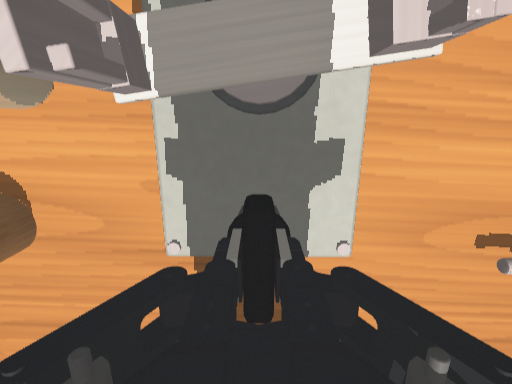

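{"op": "play_rows", "data": {"rows": [[[0,0,2],[0,0,0],8],[[0,0,0],[0,0,8],8],[[0,0,0],[0,0,8],8],[[0,0,0],[0,0,8],8],[[0,0,0],[0,0,8],8],[[0,0,0],[0,0,8],8],[[0,0,0],[0,0,8],8],[[0,0,0],[0,0,8],8],[[0,0,0],[0,0,8],8],[[0,0,0],[0,0,4],8],[[0,0,0],[0,0,0],8],[[0,0,0],[0,0,0],8]]}}

```text
clock: 7.3
position: [0.4695, 0.0309, 0.0672]
ee_rot: [0.986, -0.169, -0.001, -0.001]
ft_force: [-0.7, 14.4, -10.7]
grip_width: 0.182
```

Run:
```python
from h import *
o=st();print(o['torque'],o['joint_pos'].round(2))
cv2.imwrite('pics/w4.png',camera('wrist'))
```

```text
7.3 [469.5  30.9  67.2] rotvec [-177.3   30.4    0.2] x [ 0.943 -0.333 -0.003] F [ -0.7  14.4 -10.7] g 0.182
[ 2.88253496 -0.04298271  0.06853774] [-0.47  0.16  0.33  2.05 -0.07  0.93 -0.44]
```

View pics/w4.png

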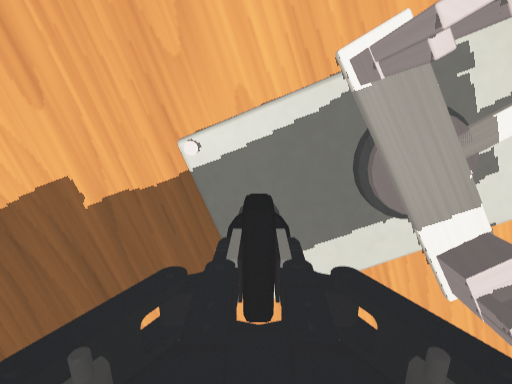

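{"op": "play_rows", "data": {"rows": [[[0,0,0],[0,0,0],50],[[0,0,0],[0,0,0],50],[[0,0,0],[0,0,0],50],[[0,0,40],[0,0,0],50],[[0,0,50],[0,0,0],50],[[20,0,50],[0,0,-10],50],[[30,0,40],[0,0,-10],50],[[30,0,0],[0,0,-10],50],[[30,0,0],[0,0,-10],50],[[20,10,0],[0,0,-10],50],[[0,0,0],[0,0,-10],50],[[0,0,0],[0,0,0],50]], "force": 60}}

```text
clock: 8.85
position: [0.6008, 0.0373, 0.2477]
ee_rot: [0.768, -0.64, 0.0, 0.0]
ft_force: [-0.1, 0.0, 0.5]
grip_width: 0.584
```

Run:
```python
from h import *
import pickle
o=st()
i=camera_info('wrist');im=camera('wrist');cv2.imwrite('pics/w5.png',im);pickle.dump(i,open('w5.pkl','wb'))
t=camera('top');cv2.imwrite('pics/t5.png',t)
```

```text
8.85 [600.8  37.3 247.7] rotvec [ 138.3 -115.2    0. ] x [ 0.181 -0.984  0.001] F [-0.1  0.   0.5] g 0.584
```

View pics/w5.png

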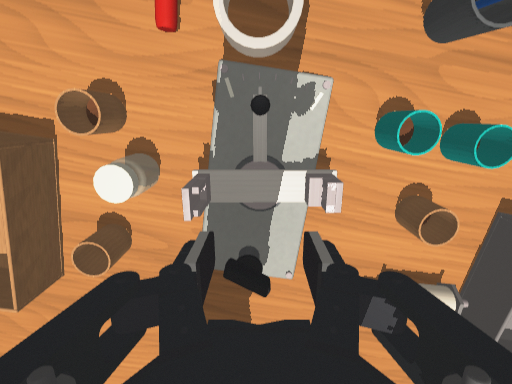

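Run:
```python
from h import *
import pickle
i=pickle.load(open('w5.pkl','rb'));im=cv2.imread('pics/w5.png')
m=(im.max(2)<45).astype(np.uint8);m2=m.copy();m2[:85]=0;m2[125:]=0;m2[:,:240]=0;m2[:,285:]=0
c=max(cv2.findContours(m2,0,2)[0],key=cv2.contourArea);print(cv2.boundingRect(c),cv2.minEnclosingCircle(c))
(u,v),r=cv2.minEnclosingCircle(c)
print(onz('wrist',u,v,.106,i),onz('wrist',u,v-1,.106,i))
crop('wrist',170,50,350,285,3,'pics/w5c.png',im)
```

```text
(251, 95, 19, 20) ((260.0, 104.52631378173828), 9.52641773223877)
[0.68247563 0.05155612 0.106     ] [0.68340292 0.05172916 0.106     ]
```

View pics/w5c.png

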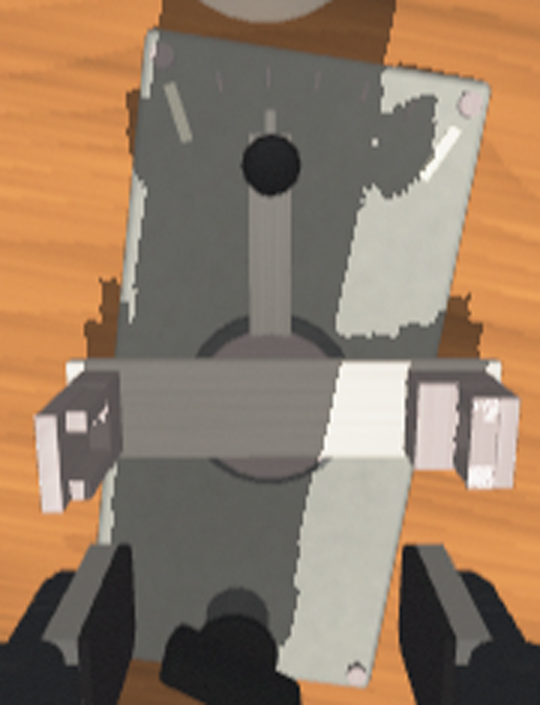

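{"op": "play_rows", "data": {"rows": [[[40,7,0],[0,0,0],50],[[41,7,-24],[0,0,0],50],[[0,0,-40],[0,0,0],50],[[0,0,-40],[0,0,0],50],[[0,0,-40],[0,0,0],50],[[0,0,-29],[0,0,0],50],[[0,0,0],[0,0,0],50],[[0,0,0],[0,0,0],15],[[0,0,0],[0,0,0],15],[[0,0,0],[0,0,0],15],[[0,0,0],[0,0,0],15]]}}

```text
clock: 10.32
position: [0.6829, 0.0514, 0.0771]
ee_rot: [0.768, -0.64, 0.001, -0.001]
ft_force: [-1.1, -0.9, 7.0]
grip_width: 0.217
```

Run:
```python
from h import *
st()
cv2.imwrite('pics/w6.png',camera('wrist'))
```

```text
10.32 [682.9  51.4  77.1] rotvec [-138.2  115.2   -0.2] x [ 0.18  -0.984  0.   ] F [-1.1 -0.9  7. ] g 0.217
```

View pics/w6.png

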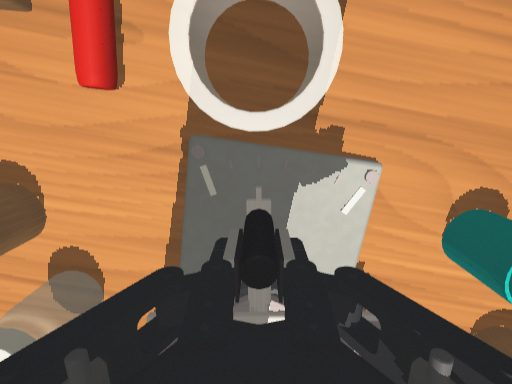

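{"op": "play_rows", "data": {"rows": [[[-1,5,0],[0,0,3],15],[[-1,5,0],[0,0,3],15],[[-2,5,0],[0,0,3],15],[[-2,5,0],[0,0,3],15],[[-2,5,0],[0,0,3],15],[[-2,4,0],[0,0,2.4],15],[[0,0,0],[0,0,0],15],[[0,0,0],[0,0,0],15]]}}

```text
clock: 11.38
position: [0.673, 0.0797, 0.0771]
ee_rot: [0.856, -0.517, 0.002, -0.001]
ft_force: [-0.6, -3.0, 7.0]
grip_width: 0.217
```

Run:
```python
from h import *
st()
im=camera('wrist');crop('wrist',130,80,400,300,2.9,'pics/w7.png',im);cv2.imwrite('pics/w7f.png',im)
```

```text
11.38 [673.   79.7  77.1] rotvec [-154.    93.    -0.3] x [ 0.465 -0.885  0.002] F [-0.6 -3.   7. ] g 0.217
```

View pics/w7.png

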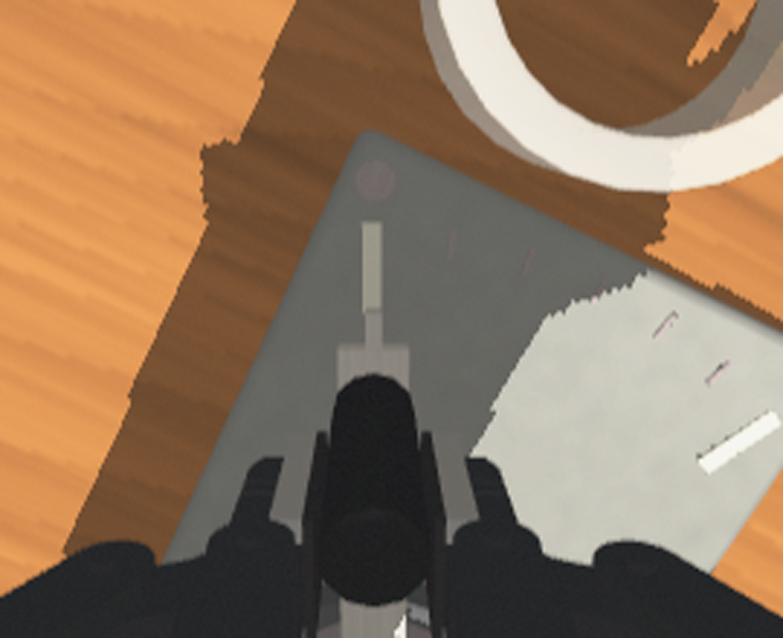

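{"op": "play_rows", "data": {"rows": [[[0,0,0],[0,0,0],50],[[0,0,0],[0,0,0],50],[[0,0,0],[0,0,0],50],[[0,0,50],[0,0,0],50],[[0,0,50],[0,0,0],50],[[-40,-10,20],[0,0,9],50],[[-45,-11,0],[0,0,9],50],[[-45,-11,0],[0,0,9],50],[[-45,-11,0],[0,0,9],50],[[-27,-8,0],[0,0,7],50],[[0,0,0],[0,0,0],50],[[0,0,0],[0,0,0],50]], "force": 30}}

```text
clock: 12.92
position: [0.4704, 0.03, 0.1951]
ee_rot: [0.986, -0.168, 0.0, -0.0]
ft_force: [0.7, -0.2, 0.4]
grip_width: 0.583
```

Run:
```python
from h import *
st()
cv2.imwrite('pics/w8.png',camera('wrist'))
crop('top',190,140,290,275,4.4,'pics/t8.png')
```

```text
12.93 [470.4  30.  195.1] rotvec [-1.774e+02  3.020e+01 -1.000e-01] x [ 0.944 -0.331  0.001] F [ 0.7 -0.2  0.4] g 0.583
```

View pics/w8.png

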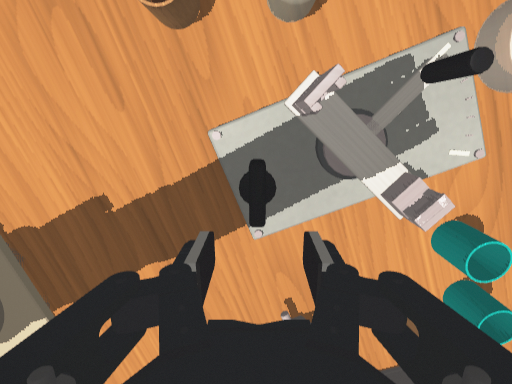

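View pics/t8.png

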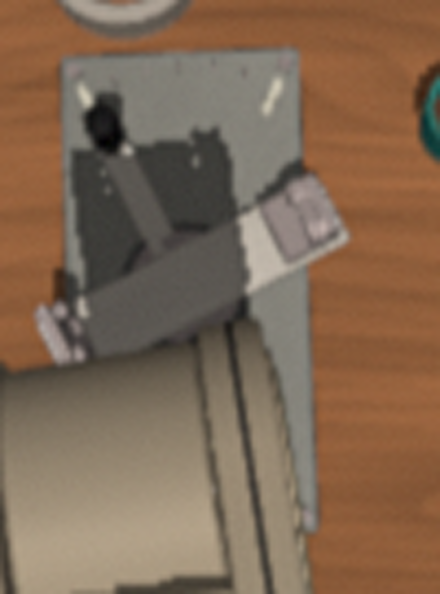

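{"op": "play_rows", "data": {"rows": [[[0,-1,-40],[0,0,0],50],[[0,0,-40],[0,0,0],50],[[0,0,-30],[0,0,0],50],[[0,0,-16],[0,0,0],50],[[0,0,0],[0,0,0],50],[[0,0,0],[0,0,0],8],[[0,0,0],[0,0,0],8],[[0,0,0],[0,0,0],8],[[0,0,0],[0,0,0],8]]}}

```text
clock: 14.15
position: [0.469, 0.0294, 0.0701]
ee_rot: [0.986, -0.167, -0.001, -0.001]
ft_force: [-9.4, 1.9, 13.5]
grip_width: 0.179
```

{"op": "play_rows", "data": {"rows": [[[0,0,0],[0,0,-8],8],[[0,0,0],[0,0,-8],8],[[0,0,0],[0,0,-8],8],[[0,0,0],[0,0,-8],8],[[0,0,0],[0,0,-8],8],[[0,0,0],[0,0,-8],8],[[0,0,0],[0,0,-8],8],[[0,0,0],[0,0,-8],8],[[0,0,0],[0,0,-4],8],[[0,0,0],[0,0,-3],8],[[0,0,0],[0,0,0],8],[[0,0,0],[0,0,0],8]]}}

```text
clock: 15.65
position: [0.4699, 0.0284, 0.0701]
ee_rot: [-0.706, 0.708, -0.0, 0.0]
ft_force: [-5.4, -2.0, 9.5]
grip_width: 0.179
```

Run:
```python
from h import *
o=st();print(o['torque'])
cv2.imwrite('pics/w9.png',camera('wrist'))
```

```text
15.65 [469.9  28.4  70.1] rotvec [-1.271e+02  1.274e+02 -1.000e-01] x [-0.002 -1.     0.   ] F [-5.4 -2.   9.5] g 0.179
[-0.62955547  1.11305304  1.03489741]
```

View pics/w9.png

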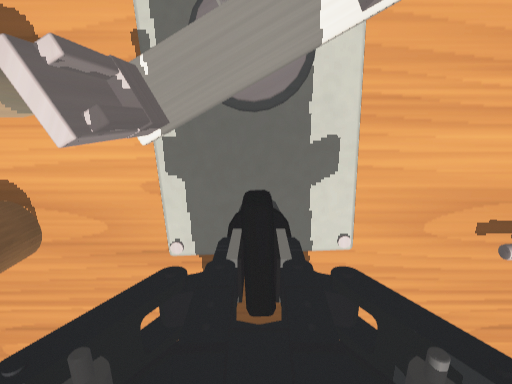

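{"op": "play_rows", "data": {"rows": [[[0,0,0],[0,0,0],50],[[0,0,0],[0,0,0],50],[[0,0,0],[0,0,0],50],[[0,0,50],[0,0,0],50],[[0,0,50],[0,0,0],80],[[0,-30,50],[0,0,10],80],[[-5,-45,30],[0,0,10],80],[[-5,-45,0],[0,0,10],80],[[-5,-45,0],[0,0,10],80],[[-5,-45,0],[0,0,10],80],[[0,-45,0],[0,0,10],80],[[0,-15,0],[0,0,10],80]]}}

```text
clock: 17.2
position: [0.4494, -0.2396, 0.249]
ee_rot: [0.983, -0.183, 0.0, 0.0]
ft_force: [0.8, 0.2, 0.1]
grip_width: 0.934
```

{"op": "play_rows", "data": {"rows": [[[0,0,0],[0,0,10],80],[[0,0,0],[0,0,10],80],[[0,0,0],[0,0,3],80],[[0,0,0],[0,0,0],80],[[0,0,0],[0,0,0],80]]}}

```text
clock: 17.82
position: [0.4501, -0.2369, 0.2488]
ee_rot: [1.0, 0.015, -0.0, -0.0]
ft_force: [-0.6, 0.6, -0.2]
grip_width: 0.938
```

Run:
```python
from h import *
import pickle
o=st()
i=camera_info('wrist');im=camera('wrist');cv2.imwrite('pics/w10.png',im);pickle.dump(i,open('w10.pkl','wb'))
t=camera('top');cv2.imwrite('pics/t10.png',t)
crop('top',190,140,290,275,4.4,'pics/t10c.png',t)
```

```text
17.82 [ 450.1 -236.9  248.8] rotvec [-180.    -2.7    0. ] x [ 1.    0.03 -0.  ] F [-0.6  0.6 -0.2] g 0.938
```

View pics/w10.png

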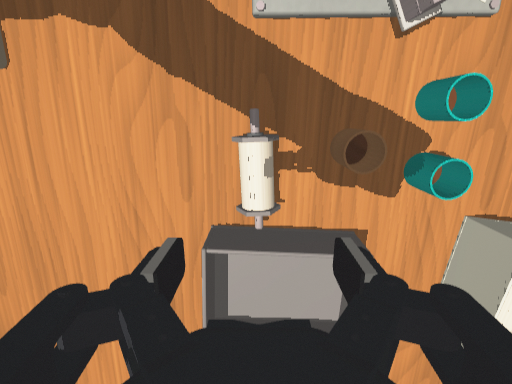

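View pics/t10c.png

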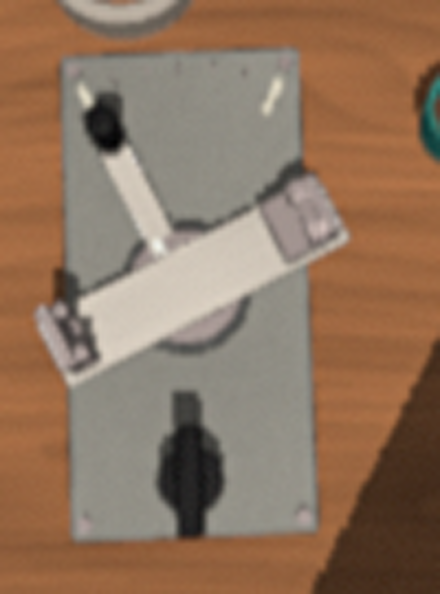

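Run:
```python
from h import *
import pickle
i=pickle.load(open('w10.pkl','rb'));im=cv2.imread('pics/w10.png');t=cv2.imread('pics/t10.png')
crop('wrist',215,95,305,240,5,'pics/w10c.png',im)
crop('top',290,225,380,285,6,'pics/t10r.png',t)
```

```text
(no output)
```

View pics/w10c.png

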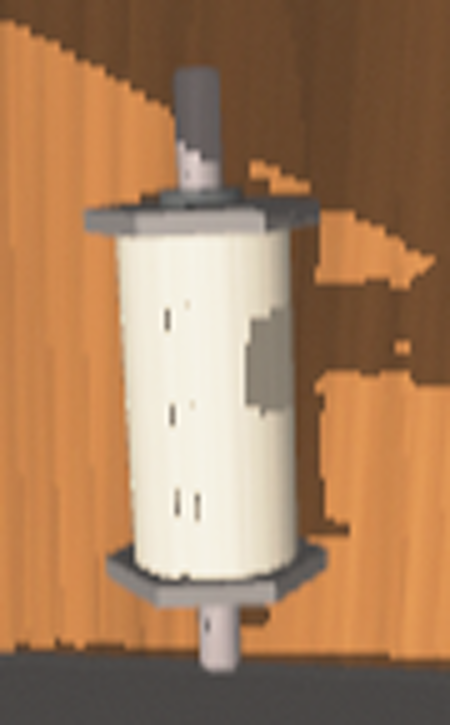

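View pics/t10r.png

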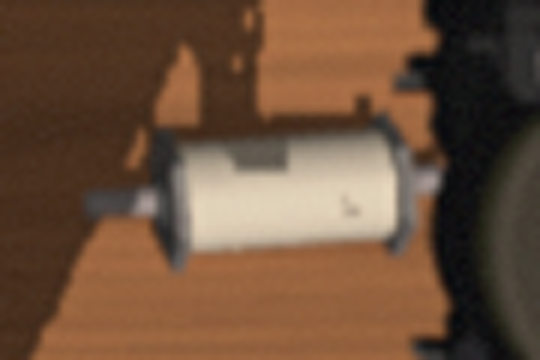

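Run:
```python
from h import *
import pickle
i=pickle.load(open('w10.pkl','rb'))
w=lambda u,v,z=.027:onz('wrist',215+u/5,95+v/5,z,i)
a=w(198,70);b=w(219,666);print(a,b,np.linalg.norm(a-b),np.degrees(np.arctan2(*(a-b)[1::-1])))
d=(a-b)/np.linalg.norm(a-b);print('center',a-d*.085,b+d*.079)
# body edge midlines at roll axis
print('mid upper',(w(118,240)+w(292,240))/2,'mid lower',(w(134,560)+w(297,560))/2)
t=lambda u,v,z=.027:onz('top',290+u/6,225+v/6,z)
a=t(85,201);b=t(440,180);print('top',a,b,np.linalg.norm(a-b),np.degrees(np.arctan2(*(a-b)[1::-1])))
d=(a-b)/np.linalg.norm(a-b);print('center',a-d*.085,b+d*.079)
```

```text
[ 0.44359041 -0.15627086  0.027     ] [ 0.45412058 -0.32034223  0.027     ] 0.16440892893532044 93.67223149776896
center [ 0.44903455 -0.24109634  0.027     ] [ 0.44906074 -0.24150443  0.027     ]
mid upper [ 0.4466054  -0.19909379  0.027     ] mid lower [ 0.45211805 -0.28812052  0.027     ]
top [ 0.44399629 -0.15760667  0.027     ] [ 0.45252425 -0.31312262  0.027     ] 0.1557495973216484 93.13875715577919
center [ 0.44865041 -0.24247916  0.027     ] [ 0.44819866 -0.23424113  0.027     ]
```

{"op": "play_rows", "data": {"rows": [[[-1,-4,-40],[0,0,2],84],[[0,0,-50],[0,0,0],84],[[0,0,-50],[0,0,0],84],[[0,0,-50],[0,0,0],84],[[0,0,-30],[0,0,0],84],[[0,0,-18],[0,0,0],84],[[0,0,0],[0,0,0],84],[[0,0,0],[0,0,0],40],[[0,0,0],[0,0,0],40],[[0,0,0],[0,0,0],40],[[0,0,0],[0,0,0],40]], "force": 90}}

```text
clock: 19.3
position: [0.4498, -0.2412, 0.0123]
ee_rot: [0.999, 0.033, 0.001, -0.0]
ft_force: [-4.4, 1.3, 14.4]
grip_width: 0.507
```

Run:
```python
from h import *
import pickle
o=st()
i=camera_info('wrist');im=camera('wrist');cv2.imwrite('pics/w11.png',im)
```

```text
19.3 [ 449.8 -241.2   12.3] rotvec [-1.799e+02 -5.900e+00 -1.000e-01] x [0.998 0.066 0.002] F [-4.4  1.3 14.4] g 0.507
```

View pics/w11.png

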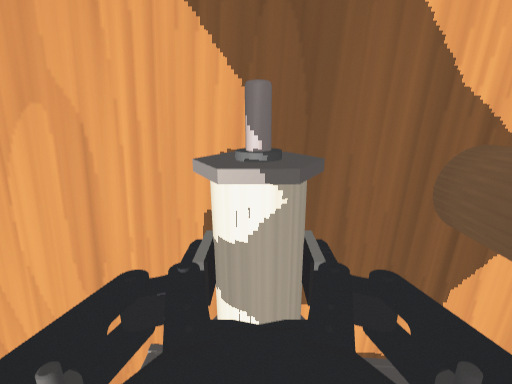

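{"op": "play_rows", "data": {"rows": [[[0,0,25],[0,0,0],40],[[0,0,50],[0,0,0],40],[[0,0,53],[0,0,0],40],[[20,30,0],[0,0,3],40],[[25,45,0],[0,0,5],40],[[25,45,0],[0,0,5],40],[[25,45,0],[0,0,5],40],[[25,45,0],[0,0,5],40],[[27,41,0],[0,0,1],40],[[0,0,0],[0,0,0],40],[[0,0,0],[0,0,0],40],[[0,0,0],[0,0,0],40]]}}

```text
clock: 20.85
position: [0.5957, 0.0087, 0.139]
ee_rot: [0.971, 0.239, -0.0, 0.0]
ft_force: [-0.0, -0.4, -3.5]
grip_width: 0.51
```

Run:
```python
from h import *
import pickle
o=st();print(o['joint_pos'].round(2))
i=camera_info('wrist');im=camera('wrist');cv2.imwrite('pics/w12.png',im);pickle.dump(i,open('w12.pkl','wb'))
s=camera('scene');cv2.imwrite('pics/s12.png',s);crop('scene',150,90,350,240,4,'pics/s12c.png',s)
```

```text
20.85 [595.7   8.7 139. ] rotvec [174.8  43.1  -0. ] x [ 0.886  0.464 -0.   ] F [-0.  -0.4 -3.5] g 0.51
[-0.51  0.36  0.52  1.68 -0.19  1.15  0.54]
```

View pics/w12.png

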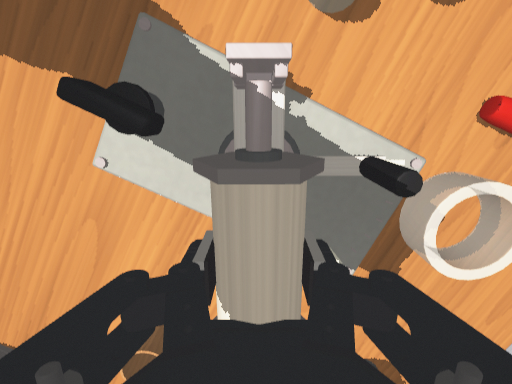

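View pics/s12c.png

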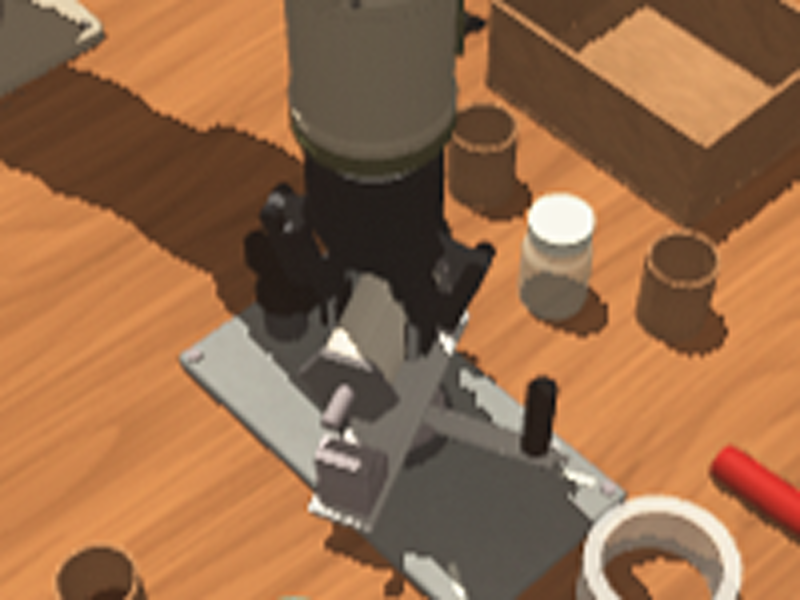

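Run:
```python
from h import *
im=cv2.imread('pics/w12.png');crop('wrist',205,30,315,170,5.5,'pics/w12c.png',im)
```

```text
(no output)
```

View pics/w12c.png

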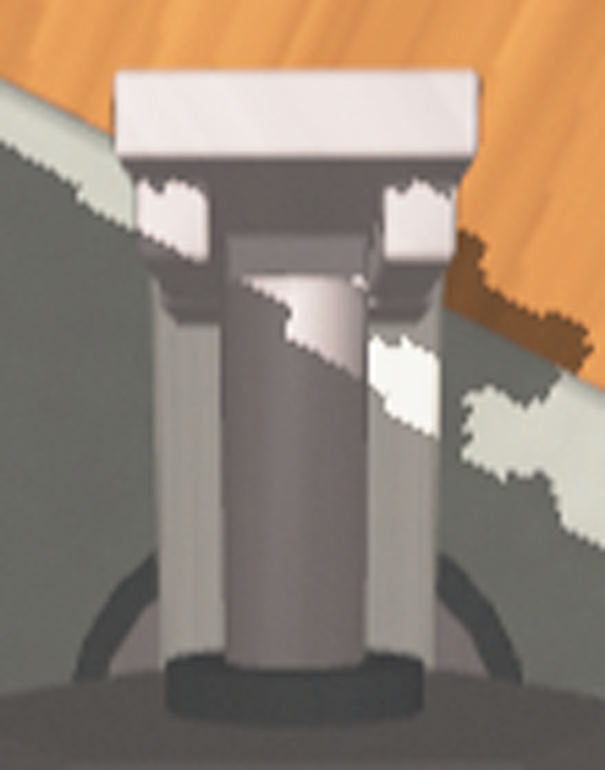

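Run:
```python
from h import *
import pickle
i=pickle.load(open('w12.pkl','rb'))
w=lambda u,v,z:onz('wrist',205+u/5.5,30+v/5.5,z,i)
y=np.array([-.464,.886,0]);x=np.array([.886,.464,0]);tcp=np.array([.5957,.0087,.139])
for n,p in [('wall',w(297,157,.120)),('cheekend',w(297,262,.110)),('tip top',w(294,275,.1597)),('collar',w(294,660,.1597))]:
    print(n,p.round(4),'rel tcp x,y',((p-tcp)@x*1000).round(1),((p-tcp)@y*1000).round(1))
```

```text
wall [0.5503 0.0987 0.12  ] rel tcp x,y 1.5 100.8
cheekend [0.5542 0.0913 0.11  ] rel tcp x,y 1.6 92.5
tip top [0.5574 0.0847 0.1597] rel tcp x,y 1.3 85.1
collar [0.5709 0.059  0.1597] rel tcp x,y 1.4 56.1
```

{"op": "play_rows", "data": {"rows": [[[-5.6,10.6,0],[0,0,0],40],[[0,0,0],[0,0,0],40],[[0,0,-20],[0,0,0],40],[[0,0,-18],[0,0,0],40],[[0,0,-10],[0,0,0],40],[[0,0,0],[0,0,0],40],[[0,0,0],[0,0,0],40]]}}

```text
clock: 21.82
position: [0.5909, 0.0206, 0.0914]
ee_rot: [0.971, 0.24, 0.0, 0.0]
ft_force: [0.3, 0.7, -3.0]
grip_width: 0.51
```

Run:
```python
from h import *
o=st()
im=camera('wrist');cv2.imwrite('pics/w13.png',im)
crop('scene',190,100,330,220,5,'pics/s13c.png')
```

```text
21.82 [590.9  20.6  91.4] rotvec [1.747e+02 4.320e+01 1.000e-01] x [0.885 0.466 0.001] F [ 0.3  0.7 -3. ] g 0.51
```

View pics/w13.png

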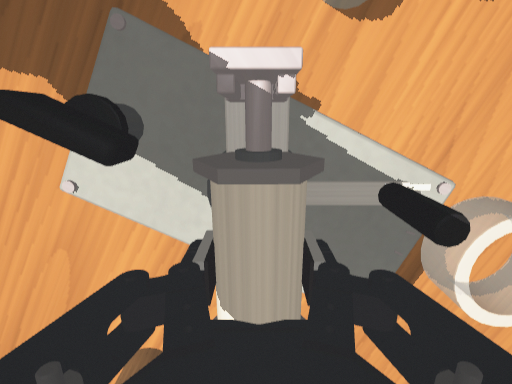

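View pics/s13c.png

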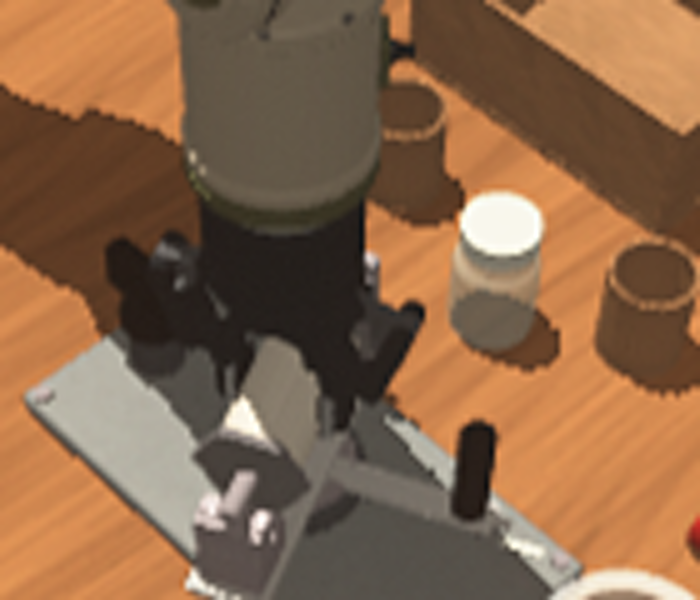

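{"op": "play_rows", "data": {"rows": [[[-1.1,-0.6,0],[0,0,0],40],[[0,0,0],[0,0,0],40],[[-2.3,4.4,0],[0,0,0],40],[[-2.3,4.4,0],[0,0,0],40],[[-2.3,4.4,0],[0,0,0],40],[[-2.3,4.4,0],[0,0,0],40],[[-1.2,2.3,0],[0,0,0],40],[[0,0,0],[0,0,0],40],[[0,0,0],[0,0,0],40]]}}

```text
clock: 23.05
position: [0.5795, 0.0386, 0.0911]
ee_rot: [0.971, 0.24, 0.0, 0.001]
ft_force: [3.1, -7.3, -3.3]
grip_width: 0.508
```

Run:
```python
from h import *
o=st()
im=camera('wrist');cv2.imwrite('pics/w14.png',im)
crop('scene',190,100,330,220,5,'pics/s14c.png')
```

```text
23.05 [579.5  38.6  91.1] rotvec [1.747e+02 4.310e+01 1.000e-01] x [0.885 0.465 0.   ] F [ 3.1 -7.3 -3.3] g 0.508
```

View pics/w14.png

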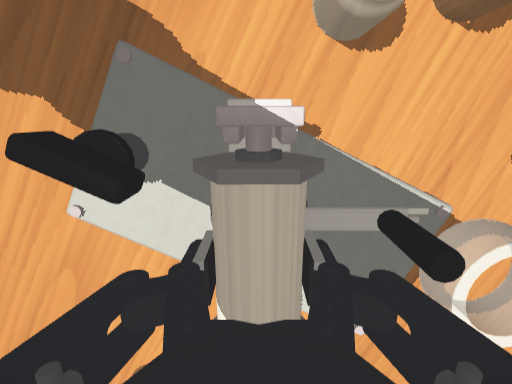

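View pics/s14c.png

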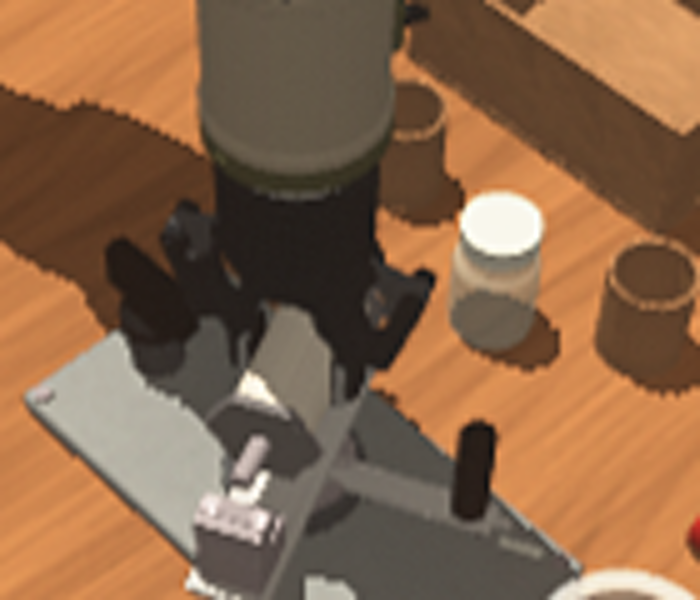

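{"op": "play_rows", "data": {"rows": [[[0.2,1.3,0],[0,0,0],40],[[0,0,-4],[0,0,0],40],[[0,0,-5],[0,0,0],40],[[0,0,-5],[0,0,0],40],[[0,0,-5],[0,0,0],40],[[0,0,-5],[0,0,0],40],[[0,0,0],[0,0,0],40]]}}

```text
clock: 24.02
position: [0.5805, 0.0401, 0.0676]
ee_rot: [0.971, 0.239, 0.001, 0.001]
ft_force: [4.1, -7.4, 1.0]
grip_width: 0.51
```

Run:
```python
from h import *
o=st()
im=camera('wrist');cv2.imwrite('pics/w15.png',im)
crop('scene',190,100,330,220,5,'pics/s15c.png')
```

```text
24.02 [580.5  40.1  67.6] rotvec [174.7  43.1   0.2] x [0.885 0.465 0.002] F [ 4.1 -7.4  1. ] g 0.51
```

View pics/w15.png

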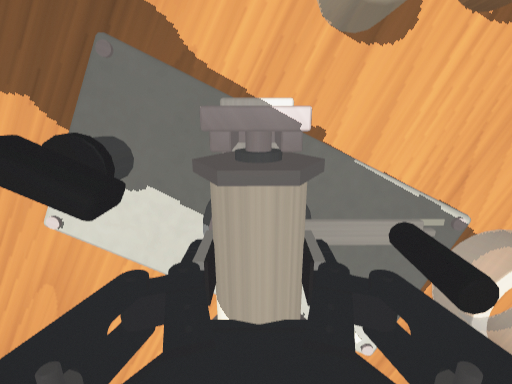

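View pics/s15c.png

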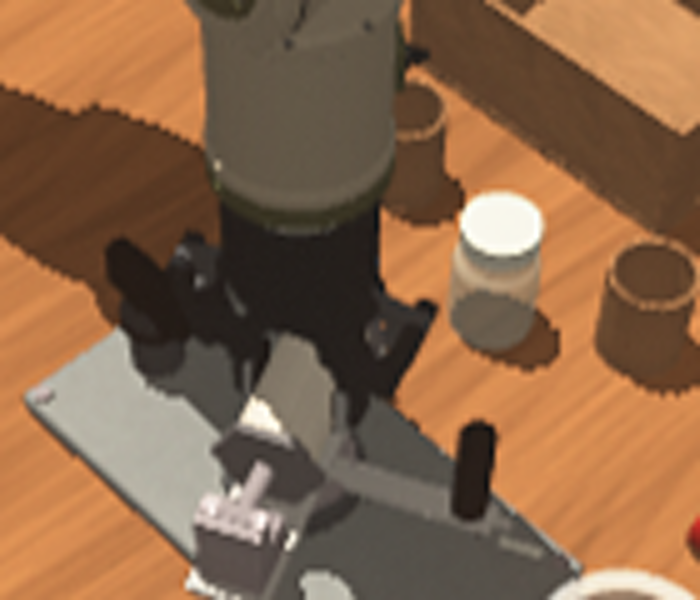

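{"op": "play_rows", "data": {"rows": [[[0,0,-3],[0,0,0],40],[[0,0,-2.5],[0,0,0],40],[[0,0,0],[0,0,0],40],[[0,0,0],[0,0,0],40]]}}

```text
clock: 24.62
position: [0.5806, 0.0401, 0.0623]
ee_rot: [0.971, 0.239, 0.001, 0.001]
ft_force: [4.2, -6.6, 0.3]
grip_width: 0.511
```

Run:
```python
from h import *
o=st()
crop('scene',210,160,290,220,9,'pics/s16c.png')
```

```text
24.62 [580.6  40.1  62.3] rotvec [174.7  43.1   0.2] x [0.885 0.465 0.002] F [ 4.2 -6.6  0.3] g 0.511
```

View pics/s16c.png

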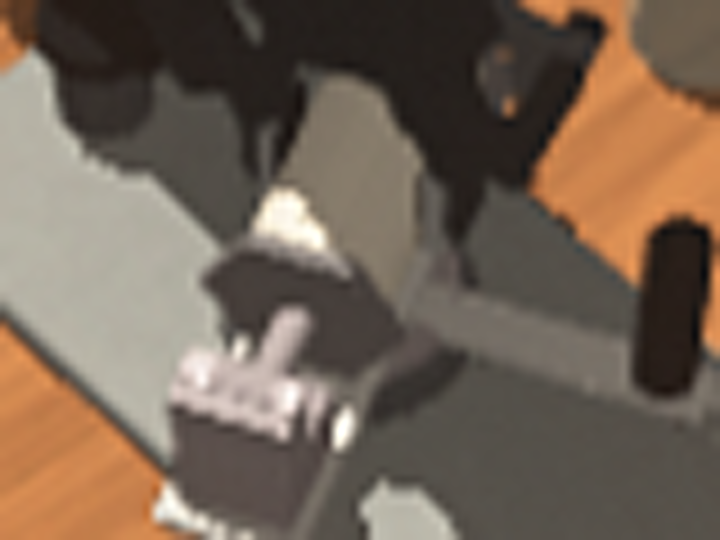

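{"op": "play_rows", "data": {"rows": [[[1.4,-3.5,0],[0,0,0],40],[[1.7,-3.3,0],[0,0,0],40],[[1.7,-3.3,0],[0,0,0],40],[[1.7,-3.3,0],[0,0,0],40],[[0,0,0],[0,0,0],40],[[0,0,0],[0,0,0],40]]}}

```text
clock: 25.42
position: [0.5865, 0.0278, 0.062]
ee_rot: [0.971, 0.24, 0.001, 0.0]
ft_force: [4.1, -4.2, -0.5]
grip_width: 0.513
```

Run:
```python
from h import *
o=st()
im=camera('wrist');cv2.imwrite('pics/w17.png',im)
crop('scene',210,160,290,220,9,'pics/s17c.png')
```

```text
25.43 [586.5  27.8  62. ] rotvec [174.7  43.2   0.2] x [0.885 0.466 0.002] F [ 4.1 -4.2 -0.5] g 0.513
```

View pics/s17c.png

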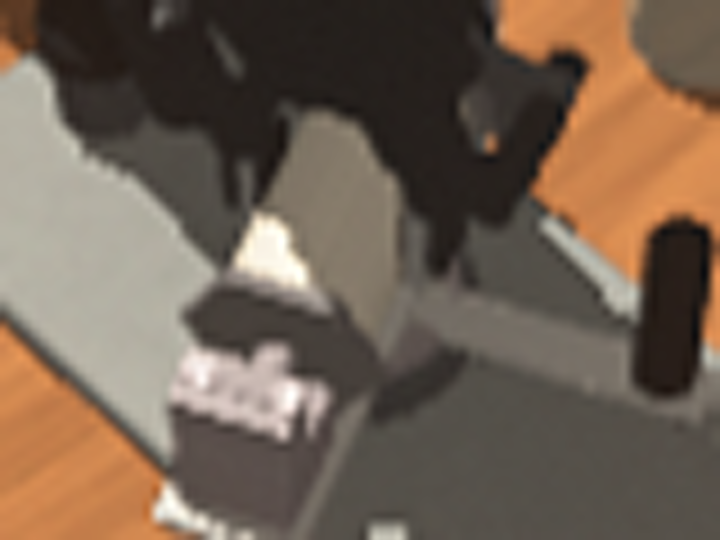

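View pics/w17.png

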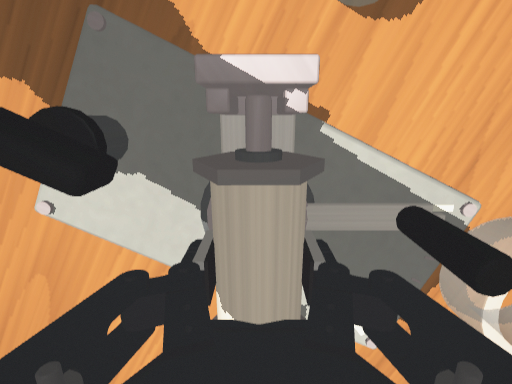

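{"op": "play_rows", "data": {"rows": [[[0.5,-1.3,0],[0,0,0],40],[[0,0,0],[0,0,0],40],[[0,0,0],[0,0,0],44],[[0,0,0],[0,0,0],50],[[0,0,0],[0,0,0],60],[[0,0,0],[0,0,0],70],[[0,0,0],[0,0,0],70]]}}

```text
clock: 26.4
position: [0.586, 0.0267, 0.0612]
ee_rot: [0.971, 0.24, -0.0, -0.0]
ft_force: [0.4, -1.1, 0.2]
grip_width: 0.821
```

Run:
```python
from h import *
o=st()
im=camera('wrist');cv2.imwrite('pics/w18.png',im)
crop('scene',210,150,290,220,8,'pics/s18c.png')
```

```text
26.4 [586.   26.7  61.2] rotvec [-174.7  -43.2    0. ] x [ 0.885  0.466 -0.   ] F [ 0.4 -1.1  0.2] g 0.821
```

View pics/s18c.png

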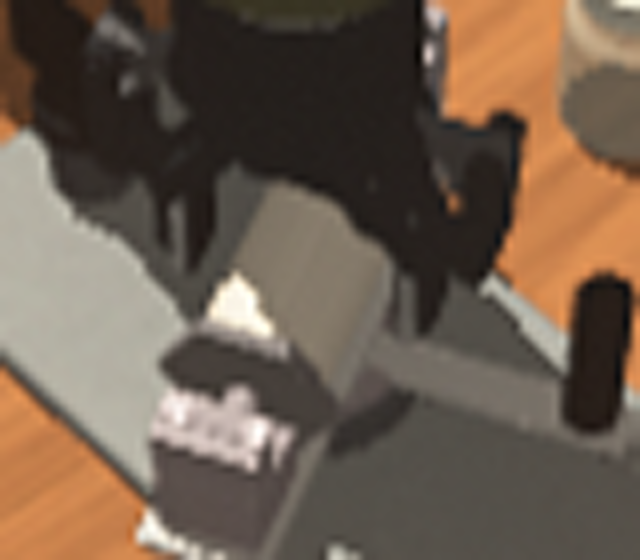

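View pics/w18.png

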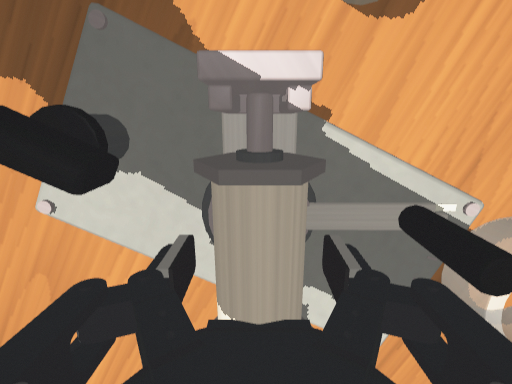

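{"op": "play_rows", "data": {"rows": [[[0,0,20],[0,0,0],80],[[0,0,40],[0,0,0],80],[[0,0,50],[0,0,0],80],[[0,0,50],[0,0,0],80],[[0,20,30],[0,0,0],80],[[0,30,0],[0,0,0],80],[[-10,40,0],[0,0,0],80],[[-10,40,0],[0,0,0],80],[[0,0,0],[0,0,0],80],[[0,0,0],[0,0,0],80]], "force": 30}}

```text
clock: 27.75
position: [0.5665, 0.1557, 0.2524]
ee_rot: [0.971, 0.24, 0.0, 0.0]
ft_force: [-0.2, -0.9, -0.2]
grip_width: 0.933
```

Run:
```python
from h import *
import pickle
o=st()
i=camera_info('wrist');im=camera('wrist');cv2.imwrite('pics/w19.png',im);pickle.dump(i,open('w19.pkl','wb'))
s=camera('scene');crop('scene',180,140,300,230,6.5,'pics/s19c.png',s)
t=camera('top');cv2.imwrite('pics/t19.png',t)
```

```text
27.75 [566.5 155.7 252.4] rotvec [1.747e+02 4.320e+01 1.000e-01] x [0.885 0.466 0.001] F [-0.2 -0.9 -0.2] g 0.933
```

View pics/s19c.png

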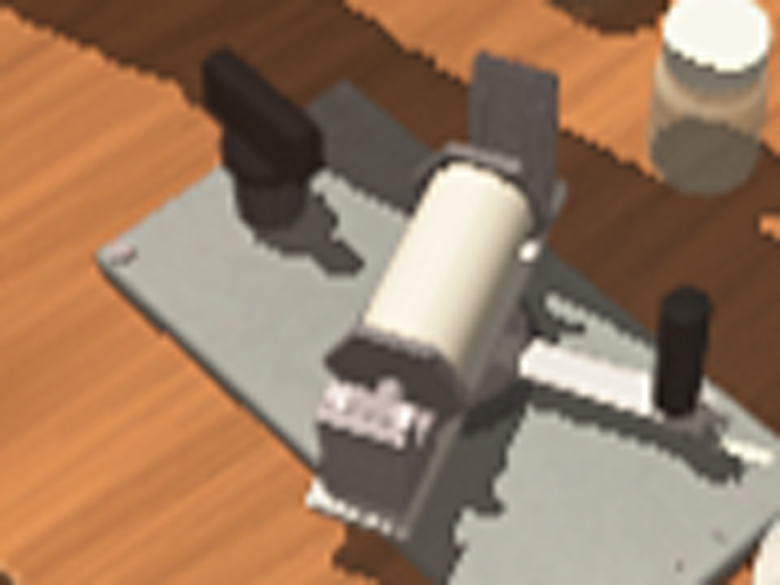

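View pics/w19.png

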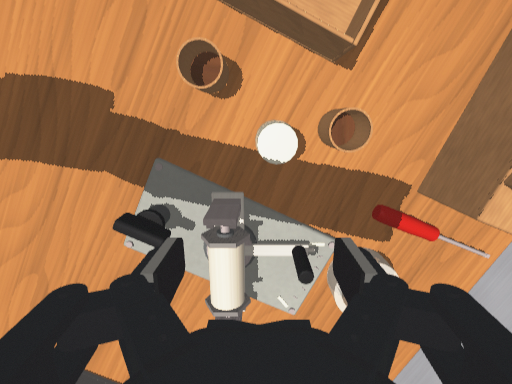

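View pics/t19.png

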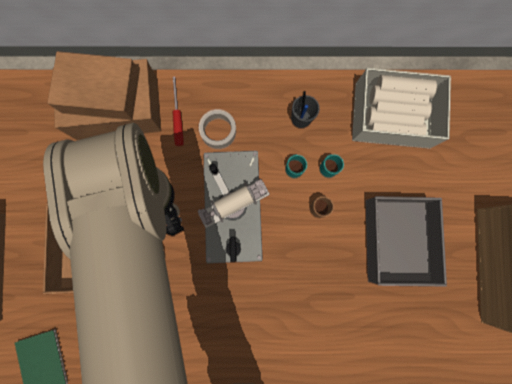

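Run:
```python
from h import *
import pickle
i=pickle.load(open('w19.pkl','rb'))
for n,u,v,z in [('a',351,130,.064),('b',200,62,.064),('jar',278,142,.085),('carton corner',353,65,.09),('carton2',225,0,.09)]: print(n,onz('wrist',u,v,z,i).round(3))
crop('wrist',150,0,400,180,3.2,'pics/w19c.png',cv2.imread('pics/w19.png'))
```

```text
a [0.639 0.257 0.064]
b [0.45  0.24  0.064]
jar [0.567 0.205 0.085]
carton corner [0.597 0.309 0.09 ]
carton2 [0.455 0.3   0.09 ]
```

View pics/w19c.png

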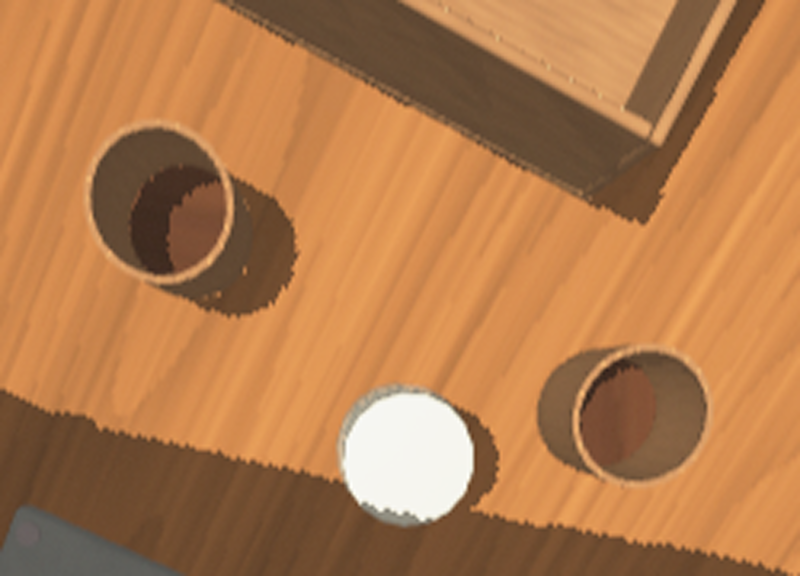

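{"op": "play_rows", "data": {"rows": [[[20,10,0],[0,0,-10],85],[[20,12,0],[0,0,-10],85],[[23,12,0],[0,0,-10],85],[[0,0,0],[0,0,-8],85],[[0,0,0],[0,0,0],85],[[0,0,0],[0,0,0],85]]}}

```text
clock: 28.65
position: [0.6292, 0.1899, 0.2515]
ee_rot: [0.996, -0.088, 0.0, -0.0]
ft_force: [0.2, 0.3, -0.2]
grip_width: 0.998
```

Run:
```python
from h import *
import pickle
o=st();print(o['joint_pos'].round(2))
i=camera_info('wrist');im=camera('wrist');cv2.imwrite('pics/w20.png',im);pickle.dump(i,open('w20.pkl','wb'))
```

```text
28.65 [629.2 189.9 251.5] rotvec [-179.3   15.8   -0. ] x [ 0.985 -0.175  0.   ] F [ 0.2  0.3 -0.2] g 0.998
[-0.76  0.43  0.55  1.36 -0.22  1.41 -0.39]
```

View pics/w20.png

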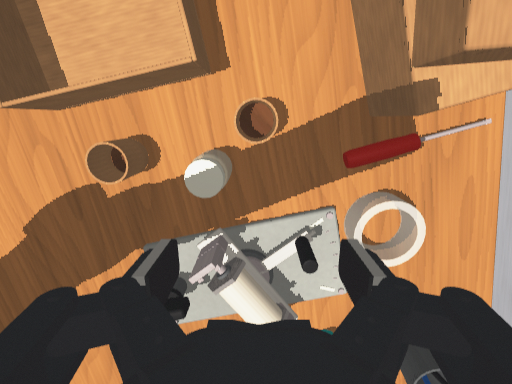

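Run:
```python
from h import *
import pickle
i=pickle.load(open('w20.pkl','rb'))
for n,u,v,z in [('a',257,120,.064),('b',107,162,.064),('jar',206,174,.085),('carton corner',191,62,.09)]: print(n,onz('wrist',u,v,z,i).round(3))
s=cv2.imread('pics/scene0.png')
for n,u,v in [('a scene',319,156),('b scene',271,123)]: print(n,onz('scene',u,v,.064).round(3))
crop('wrist',70,60,310,220,3.3,'pics/w20c.png',cv2.imread('pics/w20.png'))
crop('scene',250,100,350,190,6,'pics/s0c.png',s)
```

```text
a [0.64  0.257 0.064]
b [0.451 0.24  0.064]
jar [0.572 0.208 0.085]
carton corner [0.584 0.325 0.09 ]
a scene [0.639 0.245 0.064]
b scene [0.456 0.231 0.064]
```

View pics/w20c.png

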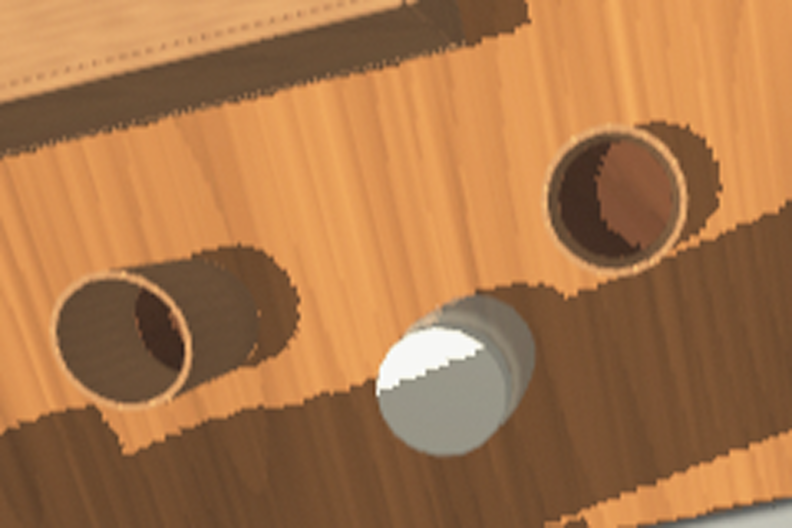

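View pics/s0c.png

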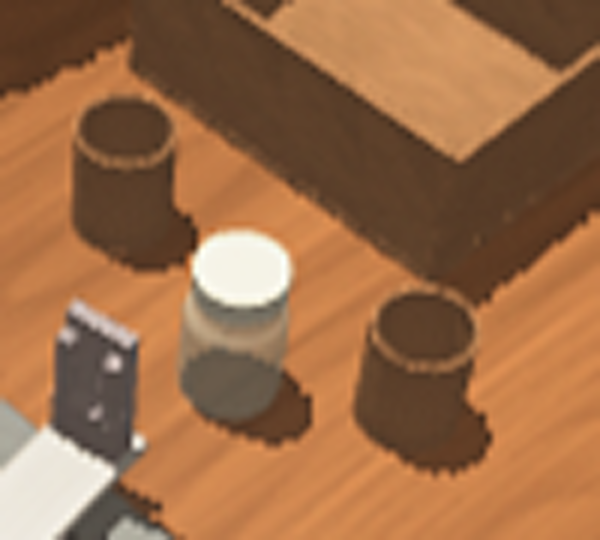

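{"op": "play_rows", "data": {"rows": [[[5,31,0],[0,0,0],85],[[6,31,-20],[0,0,0],85],[[0,0,-50],[0,0,0],85],[[0,0,-50],[0,0,0],85],[[0,0,-50],[0,0,0],85],[[0,0,-30],[0,0,0],85],[[0,0,-20],[0,0,0],85],[[0,0,0],[0,0,0],85],[[0,0,0],[0,0,0],40],[[0,0,0],[0,0,0],40],[[0,0,0],[0,0,0],40],[[0,0,0],[0,0,0],40]], "force": 20}}

```text
clock: 30.2
position: [0.6411, 0.253, 0.0331]
ee_rot: [0.996, -0.089, 0.001, -0.001]
ft_force: [-1.3, -1.2, 6.1]
grip_width: 0.607
```

Run:
```python
from h import *
o=st()
im=camera('wrist');cv2.imwrite('pics/w21.png',im)
```

```text
30.2 [641.1 253.   33.1] rotvec [-179.2   16.    -0.2] x [ 0.984 -0.177  0.002] F [-1.3 -1.2  6.1] g 0.607
```

View pics/w21.png

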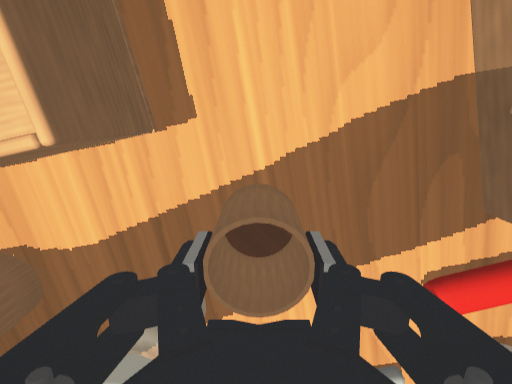

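{"op": "play_rows", "data": {"rows": [[[0,0,50],[0,0,0],40],[[0,0,60],[0,0,0],40],[[0,-20,60],[0,0,0],40],[[-10,-55,0],[0,0,0],40],[[-10,-55,0],[0,0,0],40],[[-10,-55,0],[0,0,0],40],[[-10,-55,0],[0,0,0],40],[[-10,-55,0],[0,0,0],40],[[-10,-55,0],[0,0,0],40],[[-10,-55,0],[0,0,0],40],[[-10,-55,0],[0,0,0],40],[[-10,-55,0],[0,0,0],40]]}}

```text
clock: 31.75
position: [0.5499, -0.2638, 0.2014]
ee_rot: [0.996, -0.089, 0.001, -0.0]
ft_force: [-0.1, 0.8, -1.1]
grip_width: 0.605
```

{"op": "play_rows", "data": {"rows": [[[-10,-55,0],[0,0,0],40],[[-10,-55,0],[0,0,0],40],[[0,-20,0],[0,0,0],40],[[0,0,0],[0,0,0],40],[[0,0,0],[0,0,0],40]]}}

```text
clock: 32.38
position: [0.5309, -0.3909, 0.2007]
ee_rot: [0.996, -0.088, 0.0, -0.0]
ft_force: [0.7, -0.5, 0.4]
grip_width: 0.602
```

Run:
```python
from h import *
import pickle
o=st();print(o['joint_pos'].round(2))
i=camera_info('wrist');im=camera('wrist');cv2.imwrite('pics/w22.png',im);pickle.dump(i,open('w22.pkl','wb'))
for q in [(375,197),(443,197),(446,285),(377,284)]: print(onz('top',*q,.08).round(3))
cv2.imwrite('pics/t22.png',camera('top'))
```

```text
32.38 [ 530.9 -390.9  200.7] rotvec [-179.2   15.9   -0. ] x [ 0.984 -0.176  0.   ] F [ 0.7 -0.5  0.4] g 0.602
[ 0.05  0.5   0.74  1.44 -0.34  1.33  0.63]
[ 0.599 -0.333  0.08 ]
[ 0.599 -0.506  0.08 ]
[ 0.381 -0.497  0.08 ]
[ 0.384 -0.327  0.08 ]
```

View pics/w22.png

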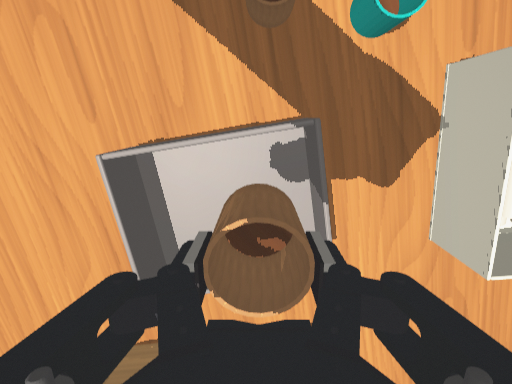

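View pics/t22.png

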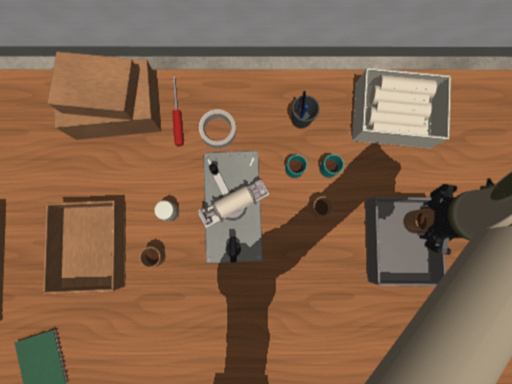

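{"op": "play_rows", "data": {"rows": [[[-1,-50,0],[0,0,0],40],[[0,0,-50],[0,0,0],40],[[0,0,-50],[0,0,0],40],[[0,0,-35],[0,0,0],40],[[0,0,-14],[0,0,0],40],[[0,0,0],[0,0,0],40],[[0,0,0],[0,0,0],62],[[0,0,0],[0,0,0],62],[[0,0,0],[0,0,0],62],[[0,0,50],[0,0,0],62],[[0,0,50],[0,0,0],62],[[0,40,50],[0,0,0],85]]}}

```text
clock: 33.98
position: [0.5277, -0.4055, 0.2025]
ee_rot: [0.996, -0.091, 0.0, 0.001]
ft_force: [2.3, 1.0, 0.0]
grip_width: 0.914
```

{"op": "play_rows", "data": {"rows": [[[10,50,50],[0,0,0],85],[[10,50,0],[0,0,0],85],[[0,0,0],[0,0,-10],85],[[0,0,0],[0,0,-10],85],[[0,0,0],[0,0,0],85]]}}

```text
clock: 34.6
position: [0.548, -0.3093, 0.2445]
ee_rot: [0.966, -0.26, 0.0, -0.0]
ft_force: [-0.1, 0.5, 0.4]
grip_width: 0.999
```

Run:
```python
from h import *
import pickle
o=st();print(o['joint_pos'].round(2))
i=camera_info('wrist');im=camera('wrist');cv2.imwrite('pics/w23.png',im);pickle.dump(i,open('w23.pkl','wb'))
cv2.imwrite('pics/t23.png',camera('top'))
```

```text
34.6 [ 548.  -309.3  244.5] rotvec [-173.8   46.8   -0. ] x [ 0.865 -0.502  0.   ] F [-0.1  0.5  0.4] g 0.999
[-0.17  0.42  0.83  1.47 -0.31  1.39  0.14]
```

View pics/w23.png

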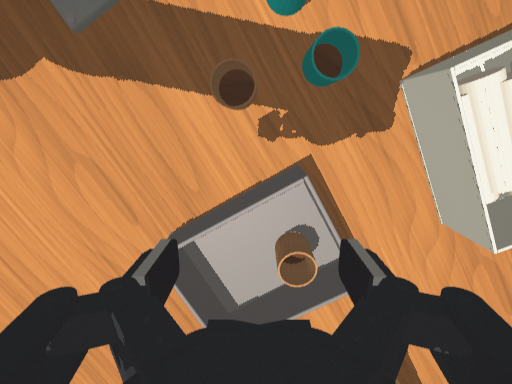

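View pics/t23.png

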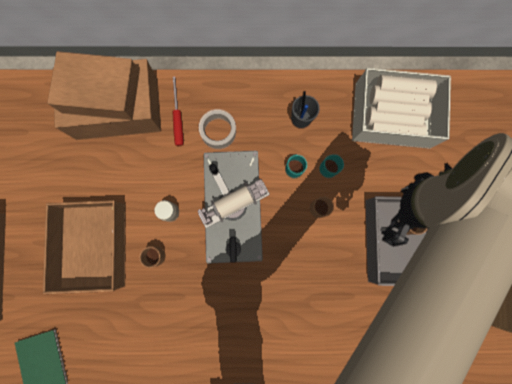

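Candidates near here in the wrist picture: brown tube (234,84), turquoise tubes (331,57) and (287,3). The brown, plain-cardboard one is the spent core; enlarged crop to confirm.

Run:
```python
from h import *
import pickle
i=pickle.load(open('w23.pkl','rb'))
for n,u,v in [('c',236,87),('tq',337,54)]: print(n,onz('wrist',u,v,.064,i).round(3))
for n,u,v in [('c',322,206),('tq1',296,164),('tq2',332,164)]: print(n,onz('top',u,v,.064).round(3))
crop('wrist',190,0,380,140,4,'pics/w23c.png',cv2.imread('pics/w23.png'))
```

```text
c [ 0.579 -0.208  0.064]
tq [ 0.69  -0.234  0.064]
c [ 0.578 -0.201  0.064]
tq1 [ 0.688 -0.136  0.064]
tq2 [ 0.688 -0.23   0.064]
```

View pics/w23c.png

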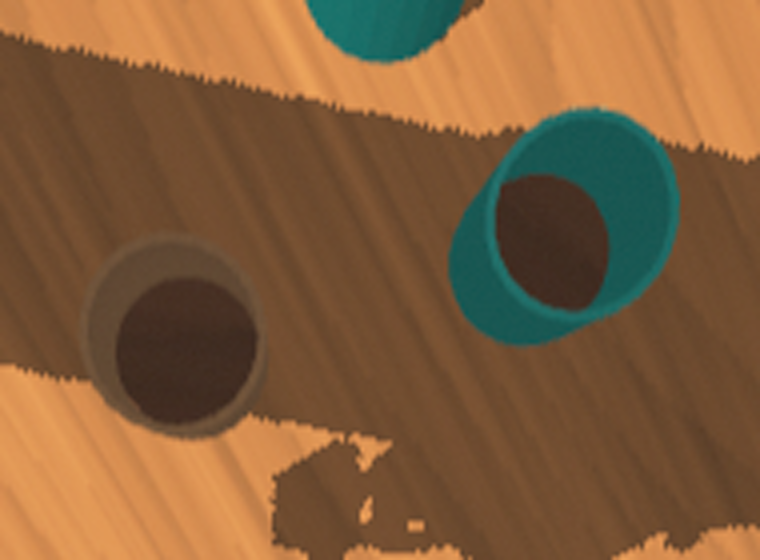

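{"op": "play_rows", "data": {"rows": [[[15,50,0],[0,0,0],85],[[16,54,0],[0,0,0],85],[[0,0,-55],[0,0,0],85],[[0,0,-55],[0,0,0],85],[[0,0,-50],[0,0,0],85],[[0,0,-33],[0,0,0],85],[[0,0,-18],[0,0,0],85],[[0,0,0],[0,0,0],85],[[0,0,0],[0,0,0],40],[[0,0,0],[0,0,0],40],[[0,0,0],[0,0,0],40],[[0,0,0],[0,0,0],40]]}}

```text
clock: 36.2
position: [0.5798, -0.2056, 0.0347]
ee_rot: [0.965, -0.26, 0.001, -0.0]
ft_force: [-1.9, -0.2, 5.4]
grip_width: 0.597
```

Run:
```python
from h import *
o=st()
im=camera('wrist');cv2.imwrite('pics/w24.png',im)
```

```text
36.2 [ 579.8 -205.6   34.7] rotvec [-173.8   46.9   -0.2] x [ 0.864 -0.503  0.002] F [-1.9 -0.2  5.4] g 0.597
```

View pics/w24.png

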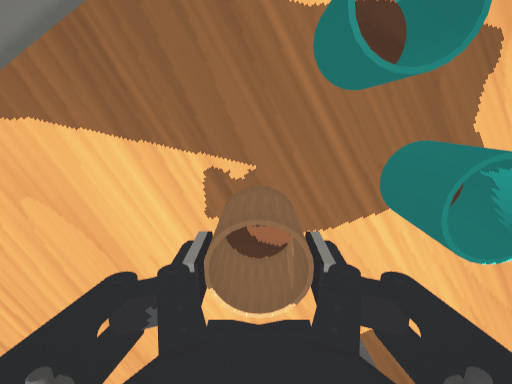

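{"op": "play_rows", "data": {"rows": [[[0,0,50],[0,0,0],40],[[0,0,60],[0,0,0],40],[[-10,-14,20],[0,0,0],40],[[-26,-38,0],[0,0,3],40],[[-26,-38,0],[0,0,3],40],[[-26,-38,0],[0,0,3],40],[[-26,-38,0],[0,0,3],40],[[-26,-38,0],[0,0,3],40],[[0,0,0],[0,0,0],40],[[0,0,-50],[0,0,0],40],[[0,0,-45],[0,0,0],40],[[0,0,-19],[0,0,0],40]]}}

```text
clock: 37.75
position: [0.4381, -0.4079, 0.0468]
ee_rot: [0.991, -0.132, -0.002, -0.001]
ft_force: [-0.3, 0.8, -0.2]
grip_width: 0.601
```

{"op": "play_rows", "data": {"rows": [[[0,0,0],[0,0,0],40],[[0,0,0],[0,0,0],62],[[0,0,0],[0,0,0],62],[[0,0,0],[0,0,0],62],[[0,0,50],[0,0,0],62],[[0,0,50],[0,0,0],62],[[0,20,60],[0,0,0],62],[[0,60,0],[0,0,0],85],[[0,60,0],[0,0,0],85],[[0,60,0],[0,0,0],85],[[0,60,0],[0,0,0],85],[[0,60,0],[0,0,0],85]]}}

```text
clock: 39.25
position: [0.4388, -0.0878, 0.2092]
ee_rot: [0.991, -0.132, 0.001, -0.001]
ft_force: [2.1, 0.2, 0.1]
grip_width: 0.992
```

Run:
```python
from h import *
import pickle
o=st();print(o['joint_pos'].round(2))
t=camera('top');cv2.imwrite('pics/t25.png',t)
```

```text
39.25 [438.8 -87.8 209.2] rotvec [-1.783e+02  2.380e+01 -1.000e-01] x [ 0.965 -0.262  0.001] F [2.1 0.2 0.1] g 0.992
[-0.54 -0.1   0.61  1.96  0.06  1.26 -0.22]
```

View pics/t25.png

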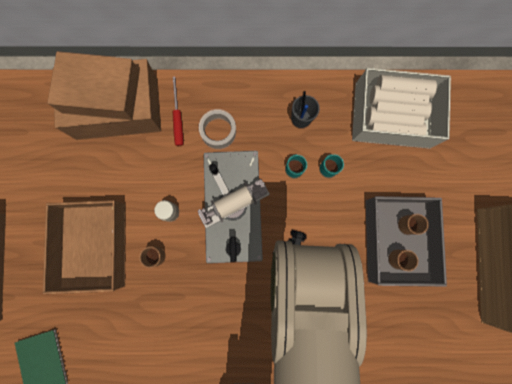

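{"op": "play_rows", "data": {"rows": [[[3,55,0],[0,0,0],85],[[3,55,0],[0,0,0],85],[[3,55,0],[0,0,0],85],[[3,55,0],[0,0,0],85],[[2,40,0],[0,0,0],85],[[0,0,0],[0,0,0],85],[[0,0,0],[0,0,0],85]]}}

```text
clock: 40.17
position: [0.4532, 0.1694, 0.2086]
ee_rot: [0.991, -0.133, 0.0, 0.0]
ft_force: [0.2, -0.6, 0.1]
grip_width: 0.997
```

Run:
```python
from h import *
import pickle
o=st();print(o['joint_pos'].round(2))
i=camera_info('wrist');im=camera('wrist');cv2.imwrite('pics/w26.png',im);pickle.dump(i,open('w26.pkl','wb'))
```

```text
40.17 [453.2 169.4 208.6] rotvec [178.4 -23.9   0. ] x [ 0.965 -0.263  0.   ] F [ 0.2 -0.6  0.1] g 0.997
[-0.78  0.02  0.34  1.87 -0.01  1.25 -0.71]
```

View pics/w26.png

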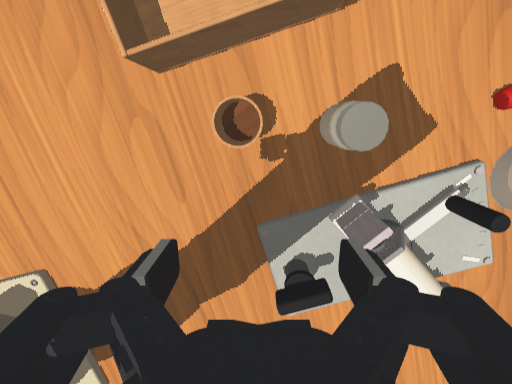

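Run:
```python
from h import *
import pickle
i=pickle.load(open('w26.pkl','rb'))
print(onz('wrist',238,121,.064,i),onz('top',151,255,.064))
```

```text
[0.45130024 0.23952216 0.064     ] [0.45568168 0.23372081 0.064     ]
```

Core at about (0.453, 0.237). Moving (0, +68), then down 174.

{"op": "play_rows", "data": {"rows": [[[0,34,0],[0,0,0],85],[[0,34,0],[0,0,0],85],[[0,0,-50],[0,0,0],85],[[0,0,-50],[0,0,0],85],[[0,0,-45],[0,0,0],85],[[0,0,-29],[0,0,0],85],[[0,0,0],[0,0,0],85],[[0,0,0],[0,0,0],40],[[0,0,0],[0,0,0],40],[[0,0,0],[0,0,0],40],[[0,0,0],[0,0,0],40]]}}

```text
clock: 41.6
position: [0.4539, 0.2388, 0.0362]
ee_rot: [0.991, -0.132, 0.001, -0.001]
ft_force: [-1.7, -0.7, 6.6]
grip_width: 0.598
```

Run:
```python
from h import *
o=st()
im=camera('wrist');cv2.imwrite('pics/w27.png',im)
```

```text
41.6 [453.9 238.8  36.2] rotvec [-178.3   23.8   -0.2] x [ 0.965 -0.263  0.001] F [-1.7 -0.7  6.6] g 0.598
```

View pics/w27.png

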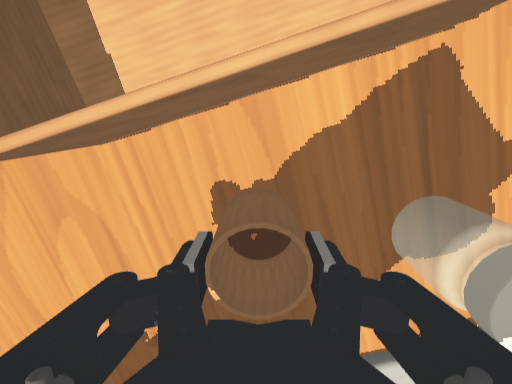

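{"op": "play_rows", "data": {"rows": [[[0,0,50],[0,0,0],40],[[0,0,60],[0,0,0],40],[[0,-20,60],[0,0,0],40],[[5,-55,0],[0,0,0],40],[[5,-55,0],[0,0,0],40],[[5,-55,0],[0,0,0],40],[[5,-55,0],[0,0,0],40],[[5,-55,0],[0,0,0],40],[[5,-55,0],[0,0,0],40],[[5,-55,0],[0,0,0],40],[[5,-55,0],[0,0,0],40],[[5,-55,0],[0,0,0],40]]}}

```text
clock: 43.15
position: [0.4983, -0.278, 0.205]
ee_rot: [0.991, -0.132, 0.001, -0.0]
ft_force: [0.9, 0.2, -0.6]
grip_width: 0.601
```

{"op": "play_rows", "data": {"rows": [[[10,-55,0],[0,0,0],40],[[10,-30,0],[0,0,0],40],[[0,0,0],[0,0,0],40],[[0,0,0],[0,0,0],40]]}}

```text
clock: 43.65
position: [0.5181, -0.3608, 0.2042]
ee_rot: [0.991, -0.132, 0.0, -0.0]
ft_force: [-0.0, -0.3, -0.6]
grip_width: 0.6
```

Run:
```python
from h import *
import pickle
o=st()
i=camera_info('wrist');im=camera('wrist');cv2.imwrite('pics/w28.png',im);pickle.dump(i,open('w28.pkl','wb'))
```

```text
43.65 [ 518.1 -360.8  204.2] rotvec [-178.4   23.8   -0. ] x [ 0.965 -0.262  0.   ] F [-0.  -0.3 -0.6] g 0.6
```

View pics/w28.png

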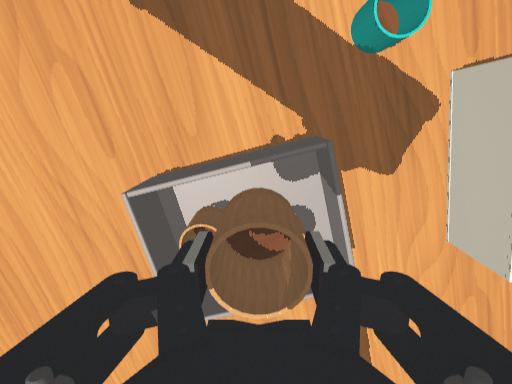

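{"op": "play_rows", "data": {"rows": [[[2,-10,0],[0,0,0],40],[[0,0,-50],[0,0,0],40],[[0,0,-50],[0,0,0],40],[[0,0,-35],[0,0,0],40],[[0,0,-17],[0,0,0],40],[[0,0,0],[0,0,0],40],[[0,0,0],[0,0,0],62],[[0,0,0],[0,0,0],62],[[0,0,0],[0,0,0],62],[[0,0,50],[0,0,0],62],[[0,0,50],[0,0,0],62],[[0,20,50],[0,0,0],62]]}}

```text
clock: 45.2
position: [0.5192, -0.3526, 0.2038]
ee_rot: [0.991, -0.134, 0.0, 0.0]
ft_force: [0.7, -0.8, -0.1]
grip_width: 0.729
```

{"op": "play_rows", "data": {"rows": [[[0,50,30],[0,0,6],62],[[0,50,0],[0,0,10],62],[[0,50,0],[0,0,10],62],[[0,50,0],[0,0,10],62],[[0,20,0],[0,0,6],62],[[0,0,0],[0,0,0],62],[[0,0,0],[0,0,0],62]]}}

```text
clock: 46.08
position: [0.5198, -0.1328, 0.2321]
ee_rot: [0.973, 0.23, 0.0, 0.0]
ft_force: [0.7, -0.2, 0.4]
grip_width: 0.727
```

Run:
```python
from h import *
import pickle
o=st()
i=camera_info('wrist');im=camera('wrist');cv2.imwrite('pics/w29.png',im);pickle.dump(i,open('w29.pkl','wb'))
cv2.imwrite('pics/t29.png',camera('top'));cv2.imwrite('pics/s29.png',camera('scene'))
```

```text
46.08 [ 519.8 -132.8  232.1] rotvec [175.2  41.4   0. ] x [0.894 0.447 0.   ] F [ 0.7 -0.2  0.4] g 0.727
```

View pics/w29.png

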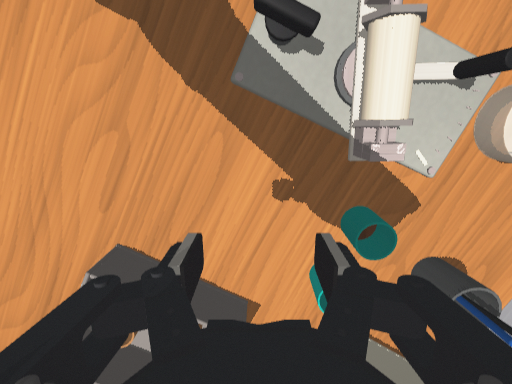

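View pics/t29.png

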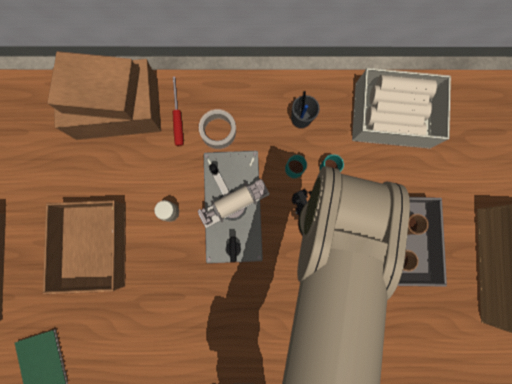

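View pics/s29.png

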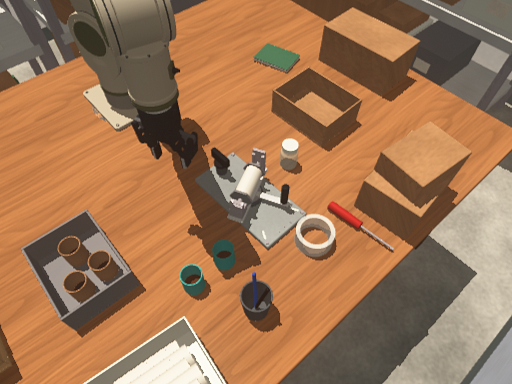

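{"op": "play_rows", "data": {"rows": [[[30,40,10],[0,0,0],62],[[30,40,0],[0,0,0],62],[[30,20,0],[0,0,0],62],[[0,0,0],[0,0,0],62],[[0,0,0],[0,0,0],62]]}}

```text
clock: 46.85
position: [0.6097, -0.0328, 0.2415]
ee_rot: [0.973, 0.231, -0.0, 0.0]
ft_force: [-0.3, -0.8, 0.8]
grip_width: 0.723
```

Run:
```python
from h import *
import pickle
o=st()
i=camera_info('wrist');im=camera('wrist');cv2.imwrite('pics/w30.png',im);pickle.dump(i,open('w30.pkl','wb'))
crop('wrist',140,20,360,250,3,'pics/w30c.png',im)
s=camera('scene');crop('scene',190,140,300,230,6.5,'pics/s30c.png',s)
```

```text
46.85 [609.7 -32.8 241.5] rotvec [ 1.751e+02  4.150e+01 -1.000e-01] x [ 0.894  0.449 -0.001] F [-0.3 -0.8  0.8] g 0.723
```

View pics/w30c.png

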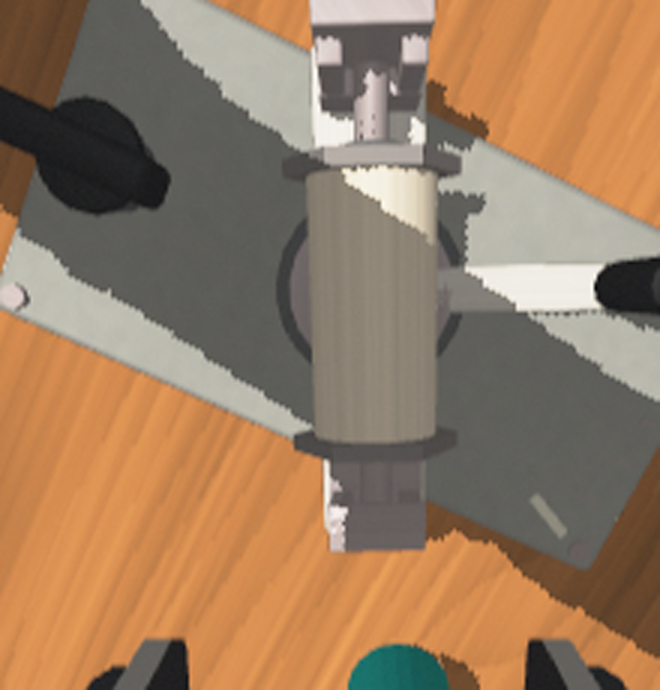

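View pics/s30c.png

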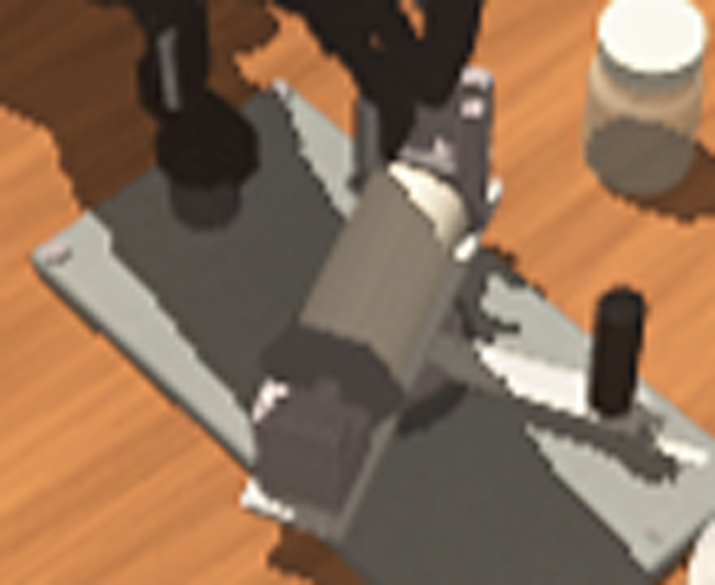

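Run:
```python
from h import *
import pickle
i=pickle.load(open('w30.pkl','rb'))
im=cv2.imread('pics/w30.png')
a=im[20:75,225:305];b=im[155:215,225:305]
cv2.imwrite('pics/w30d.png',cv2.resize(np.vstack([a,b]),None,fx=5,fy=5,interpolation=cv2.INTER_CUBIC))
w=lambda u,v,z:onz('wrist',140+u/3,20+v/3,z,i)
y=np.array([-.466,.885,0]);x=np.array([.885,.466,0]);pv=np.array([.5845,.0333,0])
for n,p in [('wall top inner edge',w(372,25,.120)),('tip end top',w(375,68,.082)),('flange+ inner top',w(370,168,.103)),('flange+ outer top',w(370,145,.103)),('flange- inner top edge',w(375,432,.103)),('flange- outer top edge',w(375,455,.103)),('roof front',w(375,503,.094)),('roof back',w(375,549,.094)),('tip mid',w(376,480,.082)),('body mid upper',w(371,200,.099)),('body mid lower',w(375,400,.099))]:
    print(n,'x,s',((p-pv)@x*1000).round(1),((p-pv)@y*1000).round(1))
```

```text
wall top inner edge x,s 0.0 73.3
tip end top x,s 1.7 71.2
flange+ inner top x,s -0.7 37.6
flange+ outer top x,s -0.7 44.4
flange- inner top edge x,s -0.1 -47.2
flange- outer top edge x,s -0.2 -55.3
roof front x,s -0.2 -75.0
roof back x,s -0.4 -92.7
tip mid x,s 0.5 -69.1
body mid upper x,s -0.5 28.5
body mid lower x,s 0.1 -36.6
```

View pics/w30d.png

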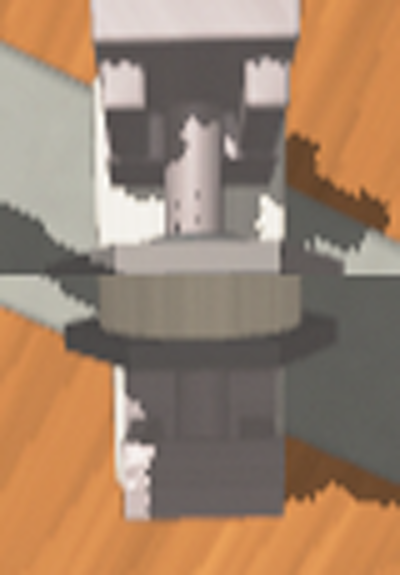

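Run:
```python
from h import *
a=cv2.imread('pics/top0.png');b=cv2.imread('pics/t29.png')
f=lambda im:cv2.resize(im[145:270,195:280],None,fx=4.6,fy=4.6,interpolation=cv2.INTER_CUBIC)
cv2.imwrite('pics/cmp.png',np.hstack([f(a),f(b)]))
for im in (a,b):
    m=(im.max(2)<35).astype(np.uint8);m[:232]=0;m[265:]=0;m[:,:222]=0;m[:,246:]=0
    c=max(cv2.findContours(m,0,2)[0],key=cv2.contourArea);print(cv2.minAreaRect(c))
```

```text
((231.923095703125, 248.38461303710938), (10.59027099609375, 23.141700744628906), 11.309932708740234)
((231.82691955566406, 248.36538696289062), (10.786385536193848, 23.141700744628906), 11.309932708740234)
```

View pics/cmp.png

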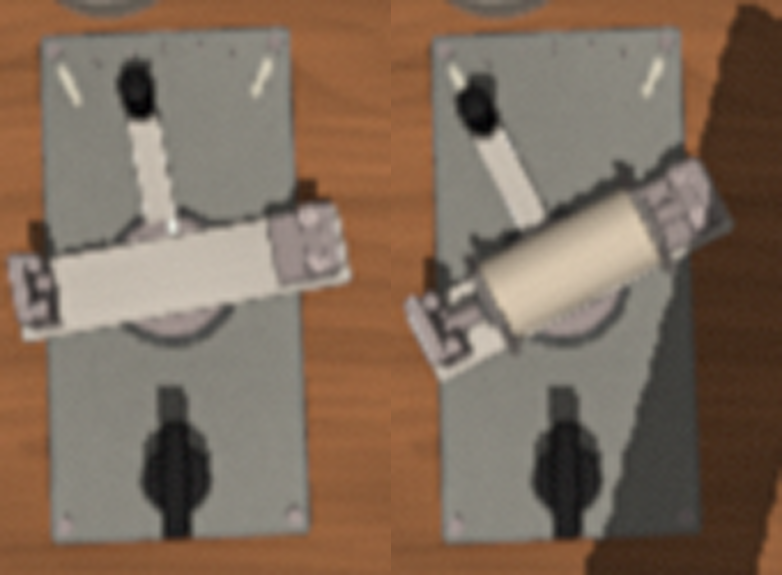

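Run:
```python
from h import *
st();print(manip.hand_in())
```

```text
46.95 [609.5 -32.9 241.9] rotvec [175.1  41.5  -0. ] x [ 0.894  0.449 -0.   ] F [-0.4  0.4  0.7] g 0.724
the job is handed in; nothing more can be done
None
```

The job is done and handed in at 47 s of the 210 s allowed; the hand-in gave no verdict.

- **Stand:** I loosened the knob by about 1.2 rad, swung the head to the left mark (the carton stands on the left) and turned the knob back to its stop. Before I let go of the handle, the wrist camera showed the pointer tip within about 0.5 mm of the mark's line. The top camera shows the knob's wing as it was at the start. It met about 1 N m at the stop.
- **Roll:** I pushed the plunger about 19 mm in against the slot cup, lowered the roll level and let it back into the socket. In the last wrist picture the slot's back wall, the plunger-side flange and the socket's mouth are within 0.5 mm of their seated places. The socket-side flange edge read about 2 mm off, and the plunger's end face read 71.2 mm against 73.5 mm. I put both down to blurred edges, not a bad fit.
- **Cores:** There were three brown cores, and all three stand in the crate. The turquoise tubes, the jar and the tape ring were not touched and show no move in the pictures.
- **Camera disagreement:** For things on the far left, the wrist and top cameras differed by up to about 10 mm. I aimed between the two, and both grasps there held.

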